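# Tighten a thin-section bonding press with a bar

### The job

Clamp the stone specimen in the small screw press: put the loose steel bar into a side hole of the press's collar, turn the collar clockwise seen from above, and move the bar on to another hole when it has swung as far as you can reach, until the pad bears firmly on the stone. Stop when you feel the turning clearly stiffen (about half as hard again as turning it free) so that the stone is not crushed; then draw the bar out and lay it flat on the desk, clear of the press. Turn the collar only with the bar, and leave the other things on the desk where they are.

Things in the scene. Friction and masses are not known exactly. Their poses are not given: they have to be found in the camera images.
- press: fixed grey screw press: base 140 x 170 x 12 mm, two columns 120 mm apart along its own y, bridge across them 52 x 150 mm (own x, y), top 115 mm above the desk. Origin: centre of its underside, on the vertical axis of collar and screw; z up. Apart from collar and screw nothing on it is higher than 121 mm.
- collar (a joint): turn of the steel collar on the bridge, rad; grows clockwise from above and drives the screw with its sprung pad down 8 mm per rad; the collar keeps its height and stays where left. Free turning takes a steady 0.55 N m. The pad meets the stone 1.1 to 2.2 rad from the start (it differs each time: feel it); then the moment rises by about 0.9 N m per rad.
- hole (a point): mouth centre of one of eight equal level radial holes in the collar, 45 degrees apart, 40 mm from its axis, 132 mm above the desk; x points straight out of this hole, z up; it turns with the collar. Collar: 80 mm across, heights 117 to 147 mm; the screw's end stands up through it to at most 182 mm. Holes: 13 x 13 mm square, slightly flared mouth, flat end 20 mm deep.
- bar: loose steel bar, 150 mm long, 0.12 kg: round shank 10 mm thick with round nose, square 12 x 12 mm handle 80 mm long, on whose flat it lies. Origin: underside of the handle, 110 mm from the nose's end (30 mm from the handle's shank end); x along the bar towards the nose; its centre line is 6 mm above the origin, z up.
- bar_nose (a point): end of the bar's round nose, on its centre line; axes as the bar. In a hole the bar has 1.5 mm of play all round and can cant about 0.15 rad to either side, so its handle may swing up to 0.3 rad before the collar follows.
- bed: the fixed steel bed of the press, 60 x 90 mm, on the base under the screw, upper side 20 mm above the desk. Origin: centre of its underside.
- specimen: loose specimen lying on the bed under the pad, already in place: steel backing block 40 x 76 x 10 mm, glass slide, stone chip 30 x 36 mm; top face 26 mm above its origin (centre of underside). Properly tight: turning takes 0.14 to 0.43 N m more than free turning (best 0.28, about 0.3 rad after first touch); 0.55 N m more crushes the stone.
- oil_bottle: bystander: small closed bottle, 30 mm across, 66 mm tall; origin centre of its underside.
- coverslip_box: bystander: small box 35 x 35 x 21 mm; origin centre of its underside.
- petri_dish: bystander: closed round dish 56 mm across, 14 mm tall; origin centre of its underside.

How it is judged:
On the way, in this order (a step that is already met when the one before it is completed fails the run):
1. the bar's nose stands in a hole of the collar (horizontal distance between bar_nose and press below 0.03 m and height (world z) of bar_nose between 0.124 and 0.14 m), for 0.1 s.
2. the pad bears firmly on the specimen (contact force between specimen and bed above 20 N), for 0.2 s.
At the end, for the whole second after the job is handed in: The specimen is pressed on the bed with 20 to 56 N and stays so, the collar at rest; the bar lies flat and still on the desk, its origin more than 140 mm and its nose more than 120 mm from the press's axis (contact force between specimen and bed between 20 and 56 N and horizontal distance between bar and press above 0.14 m and horizontal distance between bar_nose and press above 0.12 m and height (world z) of each of bar, bar_nose below 0.014 m and linear speed of bar below 0.02 m/s and velocity of joint collar below 0.02 rad/s); the robot touches nothing.
It fails at once if the specimen is crushed (pressed on the bed with more than 70 N) (contact force between specimen and bed above 70 N).
It fails at once if the gripper pushes on the press or its collar with more than 4 N (contact force between any of the fingers, the arm and press above 4 N).
It fails at once if a bystander is moved more than 20 mm (distance of any of oil_bottle, coverslip_box, petri_dish from where it was at the start of the episode above 0.02 m).
It also fails if it takes over 72 s, if anything falls off the work surface, if the arm or the gripper's body presses on something with over 40 N, if the wrist force passes 120 N, or if a joint passes its speed limit or range.

### The arm

A 7-joint arm with a two-finger parallel gripper is mounted at the origin on a cart in front of the work surface, level with it; the furniture and walls round the work are solid. World frame = base frame: x ahead of the robot, y to its left, z up, the work surface at z = 0. Lengths are in m, angles in rad, forces in N, time in s.
With the tool pointing down it reaches from about 0.4 to 0.85 m from the base axis. Payload 4.5 kg.
Tool frame: the origin (TCP) lies midway between the tips of the shut fingers; the grasp point (between the pads) lies 19 mm behind it; z points along the fingers, y is the line along which they close (so a half turn about z gives the same grasp; the last joint's range is limited). The gripper opens to 88 mm and grips with 3 to 60 N. Pads are 18 mm wide; open, the fingers measure 123 mm over their backs; the gripper's body (75 mm by 187 mm) begins 45 mm behind the grasp point.
Start: joints at [1.35, 0.689, -0.195, 1.565, 0.157, 0.902, -0.215], TCP at [0.158, -0.605, 0.239] pointing down, gripper open.
Joint ranges: [-3.01, 3.01], [-0.46, 2.08], [-1.47, 1.51], [0.13, 2.56], [-1, 4.14], [0.04, 2.09], [-2.66, 2.66]. Speed limits (rad/s): [2.57, 2.57, 3.14, 3.14, 3.14, 3.14, 3.14].

### API

Orientations are given as a unit quaternion [x, y, z, w].
In Python, from plant import r gives the robot as it stands.
- The arm moves only by the tool carry_out, never from a script. Its argument "plan" is a list of rows, each an object with "rot": the turn, a rotation vector about the tool's x, y, z in rad, a list of three; "xyz": the shift along the tool's x, y, z in m, a list of three; "grip": the closure in counts, from 0 (fully open) to 255 (shut). In form: [{"rot": [wx, wy, wz], "xyz": [dx, dy, dz], "grip": grip}, ...]. A call has 1 to 8 rows; each row is the pose to reach, as a shift and turn from the pose commanded when the call began, along the tool's axes at that moment; what a row does not reach only later rows make up. A row lasts 1/12 s, in which the tool goes at most 41.7 mm and 7.16 degrees, less where a joint would pass 70% of its speed; a pose out of reach is approached as far as the arm can. A call with a gripper value outside its range is refused whole. The fingers move at their own pace and stop on an object; "squeeze" is the grip in N (left out, the last holds). Time passes only in rows, so rows that repeat a pose let the fingers close. It gives the time, the measured TCP pose, the force, the opening and the grip force at its end, in the units of the state.
- r.get_state(): the state, without advancing time (a new reading comes with each control period).
- r.snapshot(name): name is "scene" or "side" or "wrist"; returns the picture (400x640x3 uint8, red, green, blue); there is no depth.
- r.camera_params(name): a dict with "fx", "fy", "cx", "cy" (pixels), "position" and "attitude" of the camera in the world; the wrist camera has in their place "hand_eye" (4x4, takes a point from camera to tool coordinates, whose origin is the TCP and whose axes are the flange's). Camera axes: x right, y down, z forward; pixel columns grow to the right and rows downward; lengths in m; the calibration is good to about 2 mm. A picture is of the moment at which its call begins: read the wrist's pose just before it. camera_params takes no time and is no camera call.
- r.finish_job(): hands the job in; it is judged then, once.
The state is a dict: "clock": time; "q": joint angles; "qd": joint speeds; "joint_torque": joint torques, N m; "tool_pos": TCP position; "eef_rot": TCP orientation; "contact_force": force on the tool from outside, world axes, zero at the start; "moment": the same for the moment, N m; "opening": opening from 0.0 (shut) to 1.0 (fully open); "finger_force": force on a finger pad.
Only numpy, scipy, OpenCV 4.12 (cv2) and the standard library are available. Lean on these libraries where they do the work, as an engineer would, in place of code of your own. Each camera call takes 0.05 s, during which the arm holds its last target. There are 200 camera calls.

## Working session

There is one attempt and no reset: what is moved stays moved. The work goes in short steps, Python scripts to look and compute and a tool call to move; the robot and the scene stay as the last step left them, time stands still between calls to the robot, and variables do not carry over. Pictures are saved under pics/ and viewed, at most 10 in all, crops included, and the job is handed in when it is done.

Besides the shell and the picture viewer there is one more tool, called after ">>>" as a command line: name --argument value ..., lists and objects as JSON in quotes. carry_out: Moves the arm, as the interface text tells. Its arguments: {"type":"object","properties":{"plan":{"type":"array"},"squeeze":{"type":"number"}},"required":["plan"]}

```bash
ls; mkdir -p pics
python3 - <<'E'
from plant import r
import cv2,numpy as np
s=r.get_state();print({k:np.round(v,4).tolist() for k,v in s.items()})
for n in("scene","side","wrist"):
    print(n,{k:np.round(v,4).tolist() for k,v in r.camera_params(n).items()})
a=r.snapshot("scene");b=r.snapshot("side")
cv2.imwrite("pics/scene0.png",a[:,:,::-1]);cv2.imwrite("pics/side0.png",b[:,:,::-1])
E
```

```text
pics
{'clock': 0.0, 'q': [1.3498, 0.69, -0.1945, 1.5663, 0.1573, 0.9025, -0.2151], 'qd': [-0.0008, -0.0003, -0.0005, -0.0004, -0.0016, -0.0003, -0.0011], 'joint_torque': [-0.0008, -52.7569, -1.2671, -15.3434, -0.0527, 0.0067, 0.0001], 'tool_pos': [0.1574, -0.6042, 0.2379], 'eef_rot': [0.9919, 0.1271, -0.0002, -0.0009], 'contact_force': [-0.6753, 0.0427, -0.4393], 'moment': [-0.0277, 0.0147, -0.0094], 'finger_force': 0.0, 'opening': 0.9994}
scene {'fx': 476.1982, 'fy': 476.1982, 'cx': 318.5806, 'cy': 196.1171, 'position': [-0.0093, 0.2441, 1.2733], 'attitude': [-0.5528, 0.7958, -0.2041, 0.1394]}
side {'fx': 407.5618, 'fy': 407.5618, 'cx': 321.8815, 'cy': 196.5758, 'position': [-0.0131, 0.1413, 0.8888], 'attitude': [-0.5676, 0.7556, -0.2557, 0.2034]}
wrist {'fx': 303.5076, 'fy': 303.5076, 'cx': 321.4587, 'cy': 200.0172, 'hand_eye': [[-0.0019, -0.9568, -0.2908, 0.0747], [1.0, -0.0018, -0.0007, -0.0012], [0.0002, -0.2908, 0.9568, -0.1481], [0.0, 0.0, 0.0, 1.0]]}
```

View pics/scene0.png

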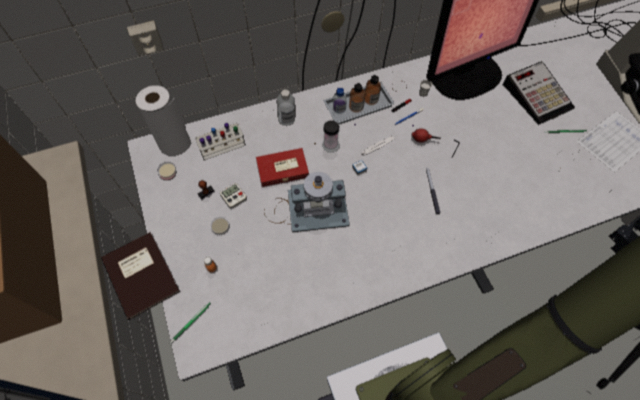

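View pics/side0.png

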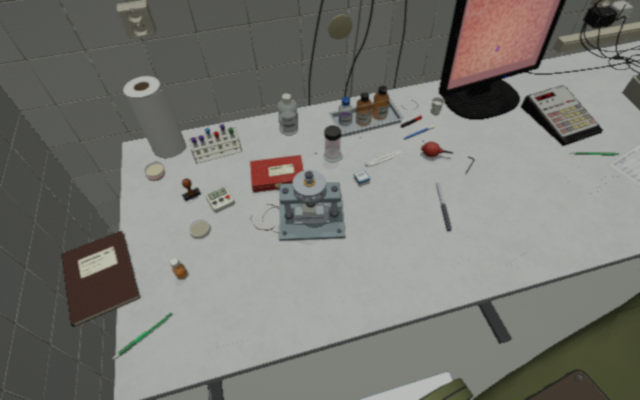

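The scene picture shows the press at (318,205), with its collar top at (318,184). A bar-like object runs from (429,170) to (436,213). The petri dish is near (220,226), the bottle near (210,265), and the small box near (360,167). I'll back-project these points.

```bash
cat > h.py <<'E'
from plant import r
import cv2,numpy as np
from scipy.spatial.transform import Rotation as R
def cam(n,st=None):
    p=r.camera_params(n);K=np.array([[p['fx'],0,p['cx']],[0,p['fy'],p['cy']],[0,0,1]])
    if 'hand_eye' in p:
        T=np.eye(4);T[:3,:3]=R.from_quat(st['eef_rot']).as_matrix();T[:3,3]=st['tool_pos'];T=T@np.array(p['hand_eye'])
        return K,T[:3,:3],T[:3,3]
    return K,R.from_quat(p['attitude']).as_matrix(),np.array(p['position'])
def back(c,uv,z):
    K,M,t=c;d=(M@np.linalg.inv(K)@np.c_[np.atleast_2d(uv),np.ones(len(np.atleast_2d(uv)))].T).T
    return t+d*((z-t[2])/d[:,2])[:,None]
def proj(c,P):
    K,M,t=c;q=(K@M.T@(np.atleast_2d(P)-t).T).T
    return q[:,:2]/q[:,2:]
def show():
    s=r.get_state();print(round(s['clock'],2),*[np.round(s[k],4).tolist() for k in('tool_pos','eef_rot','contact_force','moment','opening','finger_force','q')]);return s
E
python3 - <<'E'
from h import *
c=cam("scene");d=cam("side")
print("scene",back(c,[[429,170],[436,213],[220,226],[210,272],[360,170],[291,230],[349,227],[318,215]],0).round(3).tolist())
print("side",back(d,[[438,184],[449,229],[200,230],[180,277],[362,181],[279,239],[345,237]],0).round(3).tolist())
print(back(c,[318,184],.147),back(d,[310,184],.147))
E
python3 - <<'E'
import cv2,numpy as np
a=cv2.imread('pics/scene0.png');b=cv2.imread('pics/side0.png')
x=cv2.resize(a[140:260,270:470],(800,480),interpolation=cv2.INTER_CUBIC)
cv2.imwrite('pics/crop0.png',x)
E
```

```text
scene [[0.607, -0.362, 0.0], [0.464, -0.313, 0.0], [0.647, 0.303, 0.0], [0.519, 0.366, 0.0], [0.682, -0.158, 0.0], [0.562, 0.112, 0.0], [0.512, -0.051, 0.0], [0.58, 0.021, 0.0]]
side [[0.612, -0.361, 0.0], [0.465, -0.321, 0.0], [0.647, 0.302, -0.0], [0.523, 0.362, 0.0], [0.684, -0.16, 0.0], [0.561, 0.109, -0.0], [0.518, -0.055, -0.0]]
[[0.60070093 0.01335655 0.147     ]] [[0.59524465 0.0112605  0.147     ]]
```

View pics/crop0.png

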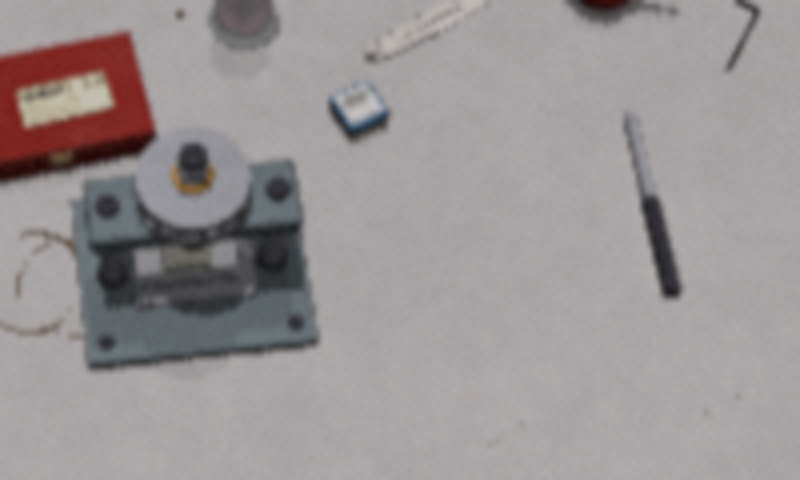

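The press axis is near (0.600, 0.011), its front edge measures 170 mm (correct), and its yaw is about -0.30. The bar's nose is at (0.609,-0.362) and its tail at (0.465,-0.317). That makes it 151 mm long (correct), with yaw about -0.31. Next I'll move to a viewpoint between the bar and the press.

>>> carry_out --plan '[{"rot": [0, 0, -0.11], "xyz": [0.02, -0.016, 0.002], "grip": 0}, {"rot": [0, 0, -0.22], "xyz": [0.04, -0.032, 0.004], "grip": 0}, {"rot": [0, 0, -0.33], "xyz": [0.06, -0.048, 0.006], "grip": 0}, {"rot": [0, 0, -0.44], "xyz": [0.08, -0.064, 0.008], "grip": 0}, {"rot": [0, 0, -0.55], "xyz": [0.1, -0.08, 0.01], "grip": 0}, {"rot": [0, 0, -0.66], "xyz": [0.12, -0.096, 0.012], "grip": 0}, {"rot": [0, 0, -0.77], "xyz": [0.14, -0.112, 0.014], "grip": 0}, {"rot": [0, 0, -0.88], "xyz": [0.16, -0.128, 0.016], "grip": 0}]'

```text
clock: 0.77
tool_pos: [0.2805, -0.4394, 0.2224]
eef_rot: [0.842, 0.54, -0.0, -0.0]
contact_force: [-0.1, -0.5, -0.1]
opening: 1.003
finger_force: 0.0
```

```bash
cat >> h.py <<'E'
def psi(s): 
    m=R.from_quat(s['eef_rot']).as_matrix();return np.arctan2(m[1,0],m[0,0])
def rowsto(s,pos,ps):
    "shift and turn in the tool frame to reach pos with vertical tool, yaw ps"
    M=R.from_quat(s['eef_rot']);T=R.from_matrix(np.array([[np.cos(ps),np.sin(ps),0],[np.sin(ps),-np.cos(ps),0],[0,0,-1]]))
    return (M.inv()*T).as_rotvec().round(3).tolist(),M.inv().apply(np.array(pos)-s['tool_pos']).round(4).tolist()
E
python3 -c "
from h import *
s=show();print(psi(s),rowsto(s,[.52,-.12,.19],2.83))"
```

```text
0.77 [0.2805, -0.4394, 0.2224] [0.8419, 0.5397, -0.0, -0.0003] [-0.0518, -0.4953, -0.1359] [-0.03, -0.0585, 0.0482] 1.0031 0.0 [1.1818, 0.6008, -0.4295, 1.8868, 0.3603, 0.731, 0.1163]
1.1401483607707912 ([-0.0, -0.001, -1.69], [0.3902, 0.0843, 0.0325])
```

>>> carry_out --plan '[{"rot": [0, 0, -0.11], "xyz": [0.025, 0.005, 0.002], "grip": 0}, {"rot": [0, 0, -0.22], "xyz": [0.05, 0.01, 0.004], "grip": 0}, {"rot": [0, 0, -0.33], "xyz": [0.075, 0.016, 0.006], "grip": 0}, {"rot": [0, 0, -0.44], "xyz": [0.1, 0.021, 0.008], "grip": 0}, {"rot": [0, 0, -0.55], "xyz": [0.125, 0.027, 0.01], "grip": 0}, {"rot": [0, 0, -0.66], "xyz": [0.15, 0.032, 0.012], "grip": 0}, {"rot": [0, 0, -0.77], "xyz": [0.175, 0.038, 0.014], "grip": 0}, {"rot": [0, 0, -0.88], "xyz": [0.2, 0.043, 0.017], "grip": 0}]'

```text
clock: 1.43
tool_pos: [0.4041, -0.2766, 0.2056]
eef_rot: [0.532, 0.847, -0.0, 0.0]
contact_force: [1.0, -0.3, 0.3]
opening: 0.999
finger_force: 0.0
```

```bash
python3 -c "
from h import *
s=show();print(psi(s),rowsto(s,[.52,-.12,.19],2.83))"
```

```text
1.43 [0.4041, -0.2766, 0.2056] [0.5319, 0.8468, -0.0001, 0.0] [0.961, -0.3358, 0.2849] [-0.026, -0.1045, -0.0205] 0.9988 0.0 [0.9046, 0.6277, -0.6369, 1.988, 0.567, 0.7082, 0.3638]
2.0199756836939313 ([-0.0, 0.0, -0.81], [0.0907, 0.1724, 0.0155])
```

>>> carry_out --plan '[{"rot": [0, 0, -0.11], "xyz": [0.012, 0.022, 0.002], "grip": 0}, {"rot": [0, 0, -0.22], "xyz": [0.024, 0.044, 0.004], "grip": 0}, {"rot": [0, 0, -0.33], "xyz": [0.036, 0.066, 0.006], "grip": 0}, {"rot": [0, 0, -0.44], "xyz": [0.048, 0.09, 0.008], "grip": 0}, {"rot": [0, 0, -0.55], "xyz": [0.06, 0.115, 0.01], "grip": 0}, {"rot": [0, 0, -0.66], "xyz": [0.074, 0.14, 0.012], "grip": 0}, {"rot": [0, 0, -0.77], "xyz": [0.085, 0.16, 0.014], "grip": 0}, {"rot": [0, 0, -0.81], "xyz": [0.09, 0.17, 0.016], "grip": 0}]'

```text
clock: 2.1
tool_pos: [0.5201, -0.1199, 0.1897]
eef_rot: [0.154, 0.988, 0.001, 0.001]
contact_force: [0.1, 0.5, 0.5]
opening: 1.0
finger_force: 0.0
```

```bash
python3 -c "
from h import *
s=show();a=r.snapshot('wrist');cv2.imwrite('pics/w1.png',a[:,:,::-1])
c=cam('wrist',s)
print(proj(c,[[.6,.011,.147],[.6,.011,.132]]))
x=cv2.resize(a[130:400,280:640,::-1],None,fx=2.2,fy=2.2,interpolation=cv2.INTER_CUBIC);cv2.imwrite('pics/w1c.png',x)
np.save('s1.npy',np.r_[s['tool_pos'],s['eef_rot']])
"
```

```text
2.1 [0.5201, -0.1199, 0.1897] [0.154, 0.9881, 0.0014, 0.0006] [0.0881, 0.5213, 0.5274] [0.051, -0.1282, -0.0682] 1.0001 0.0 [0.6179, 0.7523, -0.8175, 1.8747, 0.7284, 0.8413, 0.6824]
[[530.40844518 272.82717127]
 [517.30065344 262.53259077]]
```

View pics/w1c.png

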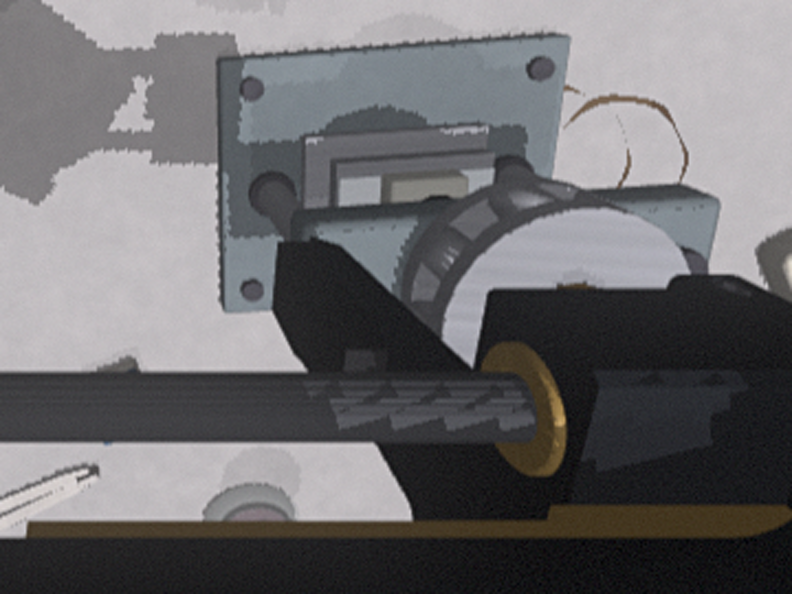

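The wrist picture shows the collar's upper-left rim with lighter patches on its wall at crop pixels (525,195), (478,214), (445,255) and (428,290). The base corners are at (218,58), (570,35) and (222,310). I'll refine the press pose from the corners and map the patches to wall angles.

```bash
python3 -c "
from h import *
v=np.load('s1.npy');s={'tool_pos':v[:3],'eef_rot':v[3:]};c=cam('wrist',s)
f=lambda p:np.array(p)/2.2+[280,130]
C=back(c,f([[218,58],[570,35],[222,310]]),.012);print(C.round(4),np.linalg.norm(C[0]-C[1]),np.linalg.norm(C[0]-C[2]))
print('dirs yaw',np.arctan2(*(C[1]-C[0])[1::-1]),np.arctan2(*(C[2]-C[0])[1::-1]))
from scipy.optimize import least_squares
loc=np.array([[-.07,-.085],[-.07,.085],[.07,-.085]])
def w(p):
    cs,sn=np.cos(p[2]),np.sin(p[2]);return p[:2]+loc@np.array([[cs,sn],[-sn,cs]])
o=least_squares(lambda p:(w(p)-C[:,:2]).ravel(),[.6,.01,-.3]);print('press',o.x,o.fun.round(4))
ax=o.x[:2]
# map wall
img=cv2.imread('pics/w1.png')
th=np.linspace(0,2*np.pi,721);zz=np.linspace(.150,.114,73)
P=np.array([[ax[0]+.04*np.cos(t),ax[1]+.04*np.sin(t),z] for z in zz for t in th])
uv=proj(c,P).reshape(73,721,2).astype(np.float32)
m=cv2.remap(img,uv[...,0],uv[...,1],cv2.INTER_CUBIC)[:, 300:640]
m=cv2.resize(m,None,fx=2.3,fy=4)
for d in range(150,320,10): cv2.putText(m,str(d),(int((d*2-300)*2.3),12),0,.4,(0,0,255),1)
cv2.imwrite('pics/wall.png',m);print(m.shape)
"
```

```text
[[ 0.5145 -0.0518  0.012 ]
 [ 0.556   0.1135  0.012 ]
 [ 0.6493 -0.0848  0.012 ]] 0.17039001721853061 0.13884771949936722
dirs yaw 1.3247723667068385 -0.24035389817939318
press [ 0.60278579  0.01406633 -0.24633876] [-0.0003  0.0005 -0.0003  0.0001  0.0006 -0.0006]
(292, 782, 3)
```

View pics/wall.png

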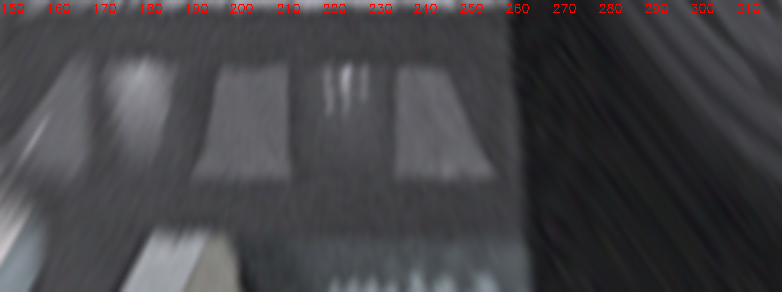

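The unwrapped collar wall shows three holes, with mouth bottoms spanning 190–211°, 234–255° and 145–167°. The hole centres are therefore near 200.6°, 245° and 156° about the axis (0.603, 0.014). I'll go over the bar next.

```bash
python3 -c "
from h import *
s=show();print(psi(s),rowsto(s,[.503,-.329,.11],2.84))"
```

```text
2.15 [0.5205, -0.1191, 0.1894] [0.1541, 0.9881, 0.0019, 0.0007] [0.7562, 0.8351, -0.7792] [0.1236, -0.2554, -0.0826] 0.9951 0.0 [0.617, 0.753, -0.8177, 1.8743, 0.7283, 0.8407, 0.6815]
2.8322160349252345 ([0.004, 0.001, -0.008], [-0.0471, -0.2056, 0.0787])
```

>>> carry_out --plan '[{"rot": [0, 0, 0], "xyz": [-0.008, -0.034, 0.004], "grip": 0}, {"rot": [0, 0, 0], "xyz": [-0.016, -0.068, 0.015], "grip": 0}, {"rot": [0, 0, 0], "xyz": [-0.024, -0.103, 0.028], "grip": 0}, {"rot": [0, 0, 0], "xyz": [-0.032, -0.138, 0.042], "grip": 0}, {"rot": [0, 0, 0], "xyz": [-0.04, -0.172, 0.058], "grip": 0}, {"rot": [0, 0, 0], "xyz": [-0.047, -0.206, 0.079], "grip": 0}, {"rot": [0, 0, 0], "xyz": [-0.047, -0.206, 0.079], "grip": 0}, {"rot": [0, 0, 0], "xyz": [-0.047, -0.206, 0.079], "grip": 0}]'

```text
clock: 2.82
tool_pos: [0.4951, -0.3375, 0.1085]
eef_rot: [0.162, 0.987, -0.001, -0.002]
contact_force: [0.2, 0.1, 0.1]
opening: 1.002
finger_force: 0.0
```

```bash
python3 -c "
from h import *
s=show();a=r.snapshot('wrist')
c=cam('wrist',s);np.save('s2.npy',np.r_[s['tool_pos'],s['eef_rot']])
cv2.imwrite('pics/w2.png',a[:,:,::-1])
print(proj(c,[[.609,-.362,.006],[.4645,-.317,.006],[.503,-.329,.006]]))
"
```

```text
2.82 [0.4951, -0.3375, 0.1085] [0.1622, 0.9867, -0.0007, -0.0025] [0.2224, 0.0973, 0.1333] [0.0911, -0.1955, 0.0578] 1.0021 0.0 [0.9257, 0.9346, -0.7525, 1.7296, 0.8381, 0.8367, 1.02]
[[334.96052546 314.71133599]
 [332.5384036  159.5468867 ]
 [333.24981613 205.85306342]]
```

View pics/w2.png

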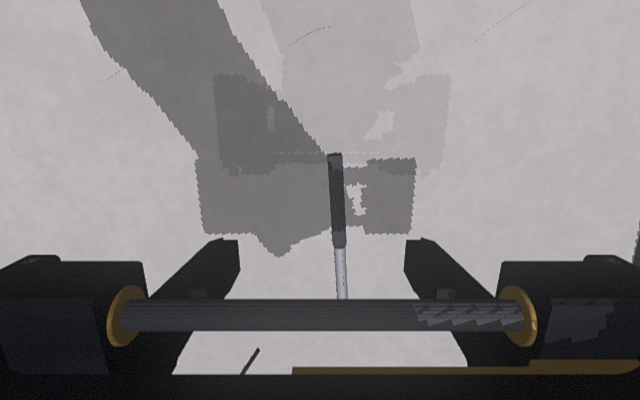

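The picture shows the handle's tail end at (335,153), the handle/shank step at (339,247), and the fingers open on either side.

```bash
python3 -c "
from h import *
v=np.load('s2.npy');c=cam('wrist',{'tool_pos':v[:3],'eef_rot':v[3:]})
B=back(c,[[335.5,153.5],[339,247]],.010);print(B.round(4),np.linalg.norm(B[0]-B[1]))
d=(B[1]-B[0])/np.linalg.norm(B[1]-B[0]);yaw=np.arctan2(d[1],d[0]);o=B[0]+.05*d;print('yaw',yaw,'org',o)
s=show();print(psi(s),rowsto(s,[o[0],o[1],.003],yaw+np.pi))"
```

```text
[[ 0.46   -0.3131  0.01  ]
 [ 0.5399 -0.3359  0.01  ]] 0.08311303457380656
yaw -0.2772002595506765 org [ 0.5080436  -0.32679519  0.01      ]
2.87 [0.497, -0.3349, 0.1099] [0.1601, 0.9871, 0.0, -0.0011] [-0.4114, 0.7285, -0.1] [0.0428, -0.1826, -0.0521] 0.9995 0.0 [0.9235, 0.933, -0.7559, 1.7303, 0.8377, 0.8362, 1.0201]
2.8201005132504013 ([-0.0, -0.002, -0.044], [-0.0081, 0.0112, 0.1069])
```

>>> carry_out --plan '[{"rot": [0, 0, -0.02], "xyz": [-0.003, 0.002, 0.02], "grip": 0}, {"rot": [0, 0, -0.03], "xyz": [-0.006, 0.004, 0.04], "grip": 0}, {"rot": [0, 0, -0.035], "xyz": [-0.007, 0.006, 0.055], "grip": 0}, {"rot": [0, 0, -0.035], "xyz": [-0.007, 0.006, 0.065], "grip": 0}, {"rot": [0, 0, -0.035], "xyz": [-0.007, 0.006, 0.065], "grip": 0}, {"rot": [0, 0, -0.035], "xyz": [-0.007, 0.006, 0.065], "grip": 0}, {"rot": [0, 0, -0.035], "xyz": [-0.007, 0.006, 0.065], "grip": 0}]'

```text
clock: 3.45
tool_pos: [0.508, -0.33, 0.0466]
eef_rot: [0.14, 0.99, -0.0, 0.001]
contact_force: [-0.3, 0.2, 0.0]
opening: 1.0
finger_force: 0.0
```

```bash
python3 -c "
from h import *
s=show();a=r.snapshot('wrist');s=show()
c=cam('wrist',s)
g=cv2.cvtColor(a,cv2.COLOR_RGB2GRAY)
# dark handle mask against the desk in the box above the fingers
for v in range(60,250,12):
    u=np.where(g[v,280:400]<75)[0]+280
    print(v,(u.min(),u.max(),len(u)) if len(u) else None)
print(proj(c,[[.46,-.313,.012],[.5365,-.335,.012]]))
print(psi(s))
"
```

```text
3.45 [0.508, -0.33, 0.0466] [0.1404, 0.9901, -0.0002, 0.0006] [-0.2976, 0.2351, 0.0164] [-0.0386, -0.1694, -0.0116] 0.9998 0.0 [0.8764, 1.0249, -0.6975, 1.7341, 0.9354, 0.7504, 0.9746]
3.5 [0.5081, -0.3302, 0.0468] [0.1405, 0.9901, -0.0003, 0.0008] [-0.8562, -0.0678, -0.2764] [0.0307, -0.194, 0.0125] 0.9981 0.0 [0.8766, 1.0246, -0.6975, 1.7339, 0.9355, 0.7504, 0.9746]
60 None
72 None
84 None
96 None
108 None
120 None
132 None
144 None
156 (np.int64(314), np.int64(322), 9)
168 (np.int64(314), np.int64(332), 19)
180 (np.int64(315), np.int64(333), 19)
192 (np.int64(315), np.int64(333), 19)
204 (np.int64(315), np.int64(333), 19)
216 (np.int64(316), np.int64(333), 18)
228 (np.int64(316), np.int64(334), 19)
240 (np.int64(317), np.int64(334), 18)
[[325.51605278 151.38114892]
 [325.51349888 269.43312943]]
2.8596320046498174
```

```bash
python3 -c "
from h import *
s=r.get_state();c=cam('wrist',s)
B=back(c,[[323.3,157],[325.6,240]],.012);d=B[1]-B[0];d/=np.linalg.norm(d);yaw=np.arctan2(d[1],d[0])
print(B.round(4),yaw);o=B[0]+.05*d;print(o)
print(rowsto(s,[o[0],o[1],.003],yaw+np.pi))"
```

```text
[[ 0.4629 -0.3152  0.012 ]
 [ 0.5157 -0.329   0.012 ]] -0.25448002961069444
[ 0.51126333 -0.32780507  0.012     ]
([-0.0, 0.002, -0.027], [-0.0023, 0.0032, 0.0438])
```

>>> carry_out --plan '[{"rot": [0, 0, -0.025], "xyz": [-0.002, 0.003, 0.02], "grip": 0}, {"rot": [0, 0, -0.025], "xyz": [-0.002, 0.003, 0.035], "grip": 0}, {"rot": [0, 0, -0.025], "xyz": [-0.002, 0.003, 0.043], "grip": 0}, {"rot": [0, 0, -0.025], "xyz": [-0.002, 0.003, 0.043], "grip": 0}, {"rot": [0, 0, -0.025], "xyz": [-0.002, 0.003, 0.043], "grip": 120}, {"rot": [0, 0, -0.025], "xyz": [-0.002, 0.003, 0.043], "grip": 255}, {"rot": [0, 0, -0.025], "xyz": [-0.002, 0.003, 0.043], "grip": 255}, {"rot": [0, 0, -0.025], "xyz": [-0.002, 0.003, 0.043], "grip": 255}]' --squeeze 50

```text
clock: 4.17
tool_pos: [0.5103, -0.328, 0.0031]
eef_rot: [0.128, 0.992, -0.0, 0.0]
contact_force: [0.1, -0.4, -0.3]
opening: 0.721
finger_force: 0.0
```

>>> carry_out --plan '[{"rot": [0, 0, 0], "xyz": [0, 0, 0], "grip": 255}, {"rot": [0, 0, 0], "xyz": [0, 0, 0], "grip": 255}, {"rot": [0, 0, 0], "xyz": [0, 0, 0], "grip": 255}, {"rot": [0, 0, 0], "xyz": [0, 0, 0], "grip": 255}, {"rot": [0, 0, 0], "xyz": [0, 0, 0], "grip": 255}, {"rot": [0, 0, 0], "xyz": [0, 0, 0], "grip": 255}]'

```text
clock: 4.67
tool_pos: [0.5102, -0.3277, 0.0027]
eef_rot: [0.128, 0.992, -0.0, 0.0]
contact_force: [-0.4, 0.4, 0.1]
opening: 0.267
finger_force: 0.0
```

```bash
python3 -c "
from h import *
s=show();print(psi(s),rowsto(s,[.60,-.15,.20],2.83))"
```

```text
4.67 [0.5102, -0.3277, 0.0027] [0.128, 0.9918, -0.0, 0.0] [-0.3916, 0.366, 0.0811] [0.0194, -0.147, 0.0258] 0.2675 0.0 [0.8498, 1.0884, -0.6546, 1.7329, 1.0027, 0.6944, 0.9443]
2.884839198082059 ([-0.0, 0.0, 0.055], [-0.0417, 0.1947, -0.1973])
```

Still closing; then I'll lift in the same call.

>>> carry_out --plan '[{"rot": [0, 0, 0], "xyz": [0, 0, 0], "grip": 255}, {"rot": [0, 0, 0], "xyz": [0, 0, 0], "grip": 255}, {"rot": [0, 0, 0], "xyz": [0, 0, 0], "grip": 255}, {"rot": [0, 0, 0], "xyz": [0, 0, 0], "grip": 255}, {"rot": [0, 0, 0], "xyz": [0, 0, 0], "grip": 255}, {"rot": [0, 0, 0], "xyz": [0, 0, -0.005], "grip": 255}, {"rot": [0, 0, 0], "xyz": [0, 0, -0.02], "grip": 255}, {"rot": [0, 0, 0], "xyz": [0, 0, -0.045], "grip": 255}]'

```text
clock: 5.33
tool_pos: [0.5085, -0.3271, 0.0469]
eef_rot: [0.128, 0.992, 0.001, -0.002]
contact_force: [-0.3, -0.7, -1.1]
opening: 0.127
finger_force: 50.0
```

>>> carry_out --plan '[{"rot": [0, 0, 0.01], "xyz": [-0.005, 0.012, -0.035], "grip": 255}, {"rot": [0, 0, 0.02], "xyz": [-0.01, 0.035, -0.07], "grip": 255}, {"rot": [0, 0, 0.03], "xyz": [-0.015, 0.06, -0.1], "grip": 255}, {"rot": [0, 0, 0.04], "xyz": [-0.021, 0.09, -0.13], "grip": 255}, {"rot": [0, 0, 0.05], "xyz": [-0.028, 0.125, -0.15], "grip": 255}, {"rot": [0, 0, 0.055], "xyz": [-0.035, 0.16, -0.155], "grip": 255}, {"rot": [0, 0, 0.055], "xyz": [-0.04, 0.185, -0.155], "grip": 255}, {"rot": [0, 0, 0.055], "xyz": [-0.042, 0.195, -0.155], "grip": 255}]'

```text
clock: 6.0
tool_pos: [0.6023, -0.1436, 0.2055]
eef_rot: [0.152, 0.988, 0.002, 0.002]
contact_force: [0.1, 0.5, -1.3]
opening: 0.126
finger_force: 50.0
```

>>> carry_out --plan '[{"rot": [0, 0, 0], "xyz": [0, 0, 0], "grip": 255}, {"rot": [0, 0, 0], "xyz": [0, 0, 0], "grip": 255}, {"rot": [0, 0, 0], "xyz": [0, 0, 0], "grip": 255}]'

```text
clock: 6.25
tool_pos: [0.599, -0.1527, 0.2022]
eef_rot: [0.157, 0.988, -0.001, -0.001]
contact_force: [0.1, -0.4, -1.1]
opening: 0.129
finger_force: 50.0
```

```bash
python3 -c "
from h import *
s=show();a=r.snapshot('wrist');s2=show();print(psi(s))
cv2.imwrite('pics/w3.png',a[:,:,::-1]);np.save('s3.npy',np.r_[s['tool_pos'],s['eef_rot']])
c=cam('wrist',s)
ax=np.array([.603,.014])
print(proj(c,[[*ax,.147]]))
img=a[:,:,::-1].copy()
th=np.linspace(0,2*np.pi,721);zz=np.linspace(.155,.110,91)
P=np.array([[ax[0]+.04*np.cos(t),ax[1]+.04*np.sin(t),z] for z in zz for t in th])
uv=proj(c,P).reshape(91,721,2).astype(np.float32)
m=cv2.remap(img,uv[...,0],uv[...,1],cv2.INTER_CUBIC)[:, 300:640]
m=cv2.resize(m,None,fx=2.3,fy=3)
for d in range(150,320,10): cv2.putText(m,str(d),(int((d*2-300)*2.3),12),0,.4,(0,0,255),1)
x=cv2.resize(img[100:340,300:640],(782,552//2*2),interpolation=cv2.INTER_CUBIC)[:320]
cv2.imwrite('pics/wall2.png',np.vstack([m,x])[:600]);print(m.shape)
"
```

```text
6.25 [0.599, -0.1527, 0.2022] [0.1567, 0.9877, -0.0013, -0.0009] [0.0682, -0.4168, -1.1085] [-0.02, -0.0882, -0.0188] 0.1293 49.9954 [0.6005, 0.8339, -0.8157, 1.6049, 0.6906, 1.015, 0.824]
6.3 [0.5991, -0.1528, 0.2021] [0.157, 0.9876, -0.0011, -0.0008] [-1.0156, -0.378, -0.3098] [0.0474, -0.1351, 0.0176] 0.1286 49.9956 [0.6009, 0.834, -0.8158, 1.6048, 0.6905, 1.0147, 0.8238]
2.8269700634725052
[[560.3056916  151.83100008]]
(273, 782, 3)
```

View pics/wall2.png

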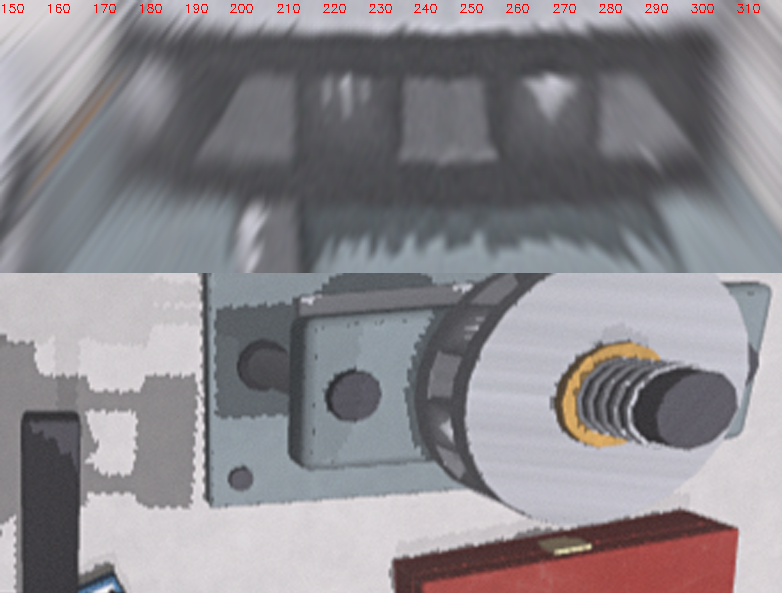

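The collar is clear in this view. Its holes sit at about 245° (mouth 234–256°), 201° and about 290°. The rim of the top disc passes through view pixels (468,390), (490,460), (560,510), (620,522), (680,508), (730,455) and (748,400), so I'll fit the axis to those.

```bash
python3 -c "
from h import *
from scipy.optimize import least_squares
v=np.load('s3.npy');c=cam('wrist',{'tool_pos':v[:3],'eef_rot':v[3:]})
f=lambda p:np.c_[np.array(p)[:,0]/2.3+300,(np.array(p)[:,1]-273)/2.3+100]
E=f([[468,390],[475,430],[490,460],[520,490],[560,510],[620,522],[680,508],[730,455],[748,400],[745,360]])
def fit(z):
    P=back(c,E,z)[:,:2]
    return least_squares(lambda p:np.hypot(*(P-p[:2]).T)-p[2],[.6,.01,.04])
for z in(.144,.147):
    o=fit(z);print(z,o.x.round(4),(o.fun*1e3).round(1))
# holes: bottom mouth corners in wall map, ax .603,.014
for a in(.603,.014),(.606,.017):pass
m=lambda deg,y:[.603+.04*np.cos(np.radians(deg)),.014+.04*np.sin(np.radians(deg)),.155-y/3*.0005]
px=proj(c,[m(234.3,162),m(257,162),m(235,76),m(254.5,76),m(213,163),m(189,163)])
def res(p):
    w,ps=p[:3],p[3:]
    out=[]
    for k,(sg,z) in enumerate([(-1,-1),(1,-1),(-1,1),(1,1)]):
        h=p[3];out.append(proj(c,[[p[0]+.04*np.cos(h)-sg*p[4]*np.sin(h),p[1]+.04*np.sin(h)+sg*p[4]*np.cos(h),.132+z*p[4]]])[0]-px[k])
    return np.ravel(out)
o=least_squares(res,[.603,.014,0,4.28,.007],x_scale=[.01,.01,1,.1,.001]);print('hole fit',o.x.round(4),np.degrees(o.x[3]),o.fun.round(2))
"
```

```text
0.144 [0.6064 0.0209 0.0401] [ 3.7  0.9 -1.2 -3.2 -3.4  0.7  4.5  2.5 -0.9 -3.7]
0.147 [0.6053 0.0187 0.0395] [ 3.7  0.9 -1.2 -3.1 -3.3  0.7  4.5  2.4 -0.9 -3.7]
hole fit [6.042000e-01 1.620000e-02 3.714473e+02 4.278500e+00 7.300000e-03] 245.13964624268482 [-0.22  0.45  0.09 -1.38  0.18 -0.22 -0.06  1.09]
```

Axis (0.604,0.016) fits the hole geometry, with holes at 245.1° and 200.1°. I'll use the 200.1° hole and go to a pre-insert position at height 0.2.

```bash
cat >> h.py <<'E'
AX=np.array([.6042,.0162])
def pol(rad,deg,z):
    t=np.radians(deg);return [AX[0]+rad*np.cos(t),AX[1]+rad*np.sin(t),z]
def where(s):
    d=s['tool_pos'][:2]-AX;th=np.degrees(np.arctan2(d[1],d[0]))%360
    f=np.array(s['contact_force']);m=s['moment'][2]
    print('r %.4f th %.2f psi-th %.2f z %.4f Mz_axis %.3f'%(np.hypot(*d),th,(np.degrees(psi(s))-th+180)%360-180,s['tool_pos'][2],d[0]*f[1]-d[1]*f[0]+m),'F',f.round(2),'m',np.round(s['moment'],3),'q7',round(s['q'][6],2),'t',round(s['clock'],2))
def go(rad,deg,z):
    s=r.get_state();where(s);print(rowsto(s,pol(rad,deg,z),np.radians(deg)))
E
python3 -c "
from h import *
go(.185,200.1,.19)"
```

```text
r 0.1691 th 268.27 psi-th -106.33 z 0.2021 Mz_axis -0.152 F [-1.02 -0.38 -0.31] m [ 0.047 -0.135  0.018] q7 0.82 t 6.3
([-0.002, -0.002, -0.666], [0.193, 0.048, 0.0122])
```

>>> carry_out --plan '[{"rot": [0, 0, -0.08], "xyz": [0.02, 0.005, 0], "grip": 255}, {"rot": [0, 0, -0.17], "xyz": [0.05, 0.012, 0], "grip": 255}, {"rot": [0, 0, -0.26], "xyz": [0.08, 0.02, 0], "grip": 255}, {"rot": [0, 0, -0.36], "xyz": [0.11, 0.028, 0], "grip": 255}, {"rot": [0, 0, -0.46], "xyz": [0.14, 0.035, 0.002], "grip": 255}, {"rot": [0, 0, -0.56], "xyz": [0.17, 0.042, 0.006], "grip": 255}, {"rot": [0, 0, -0.63], "xyz": [0.187, 0.046, 0.01], "grip": 255}, {"rot": [0, 0, -0.666], "xyz": [0.193, 0.048, 0.012], "grip": 255}]'

```text
clock: 6.97
tool_pos: [0.4281, -0.0458, 0.1904]
eef_rot: [-0.178, 0.984, -0.001, -0.002]
contact_force: [-0.3, -0.2, -1.9]
opening: 0.125
finger_force: 50.0
```

>>> carry_out --plan '[{"rot": [0, 0, 0], "xyz": [0, 0, 0.01], "grip": 255}, {"rot": [0, 0, 0], "xyz": [0, 0, 0.03], "grip": 255}, {"rot": [0, 0, 0], "xyz": [0, 0, 0.05], "grip": 255}, {"rot": [0, 0, 0], "xyz": [0, 0, 0.06], "grip": 255}, {"rot": [0, 0, 0], "xyz": [0, 0, 0.06], "grip": 255}, {"rot": [0, 0, 0], "xyz": [0, 0, 0.06], "grip": 255}, {"rot": [0, 0, 0], "xyz": [0, 0, 0.06], "grip": 255}]'

```text
clock: 7.55
tool_pos: [0.4323, -0.0454, 0.1311]
eef_rot: [-0.175, 0.985, -0.0, 0.001]
contact_force: [-0.0, -0.8, -0.8]
opening: 0.129
finger_force: 50.0
```

```bash
python3 -c "
from h import *
go(.160,200.1,.1288)
a=r.snapshot('scene');b=r.snapshot('side')
x=cv2.resize(a[150:240,265:385,::-1],(640,480),interpolation=cv2.INTER_CUBIC)
cv2.imwrite('pics/pre.png',x)
for n in('scene','side'):
    print(n,proj(cam(n),[pol(.04,200.1,.132),pol(.075,200.1,.132),pol(.04,200.1,.147)]))
"
```

```text
r 0.1826 th 199.72 psi-th 0.47 z 0.1311 Mz_axis 0.159 F [-0.   -0.8  -0.75] m [ 0.081 -0.135  0.02 ] q7 0.79 t 7.55
([-0.001, 0.001, 0.002], [-0.0226, -0.0012, 0.0024])
scene [[326.08071857 195.6715371 ]
 [334.57057635 204.30875015]
 [326.17849796 193.01031174]]
side [[316.94624917 196.15385962]
 [325.70563477 205.66067096]
 [316.77512357 192.1816755 ]]
```

View pics/pre.png

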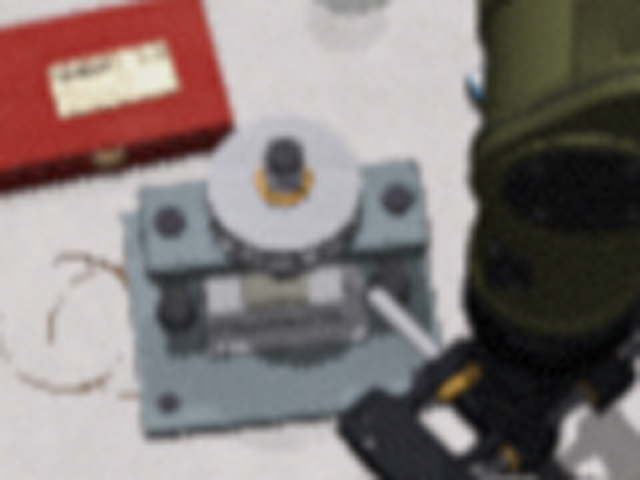

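The crop shows the nose at full-image pixel (334.7,204.6), against a predicted (334.1,203.9), so the aim is right. I'll advance to just outside the mouth and then in.

>>> carry_out --plan '[{"rot": [0, 0, 0], "xyz": [-0.005, -0.001, 0.001], "grip": 255}, {"rot": [0, 0, 0], "xyz": [-0.011, -0.001, 0.0024], "grip": 255}, {"rot": [0, 0, 0], "xyz": [-0.017, -0.001, 0.0024], "grip": 255}, {"rot": [0, 0, 0], "xyz": [-0.021, -0.001, 0.0024], "grip": 255}, {"rot": [0, 0, 0], "xyz": [-0.023, -0.001, 0.0024], "grip": 255}, {"rot": [0, 0, 0], "xyz": [-0.023, -0.001, 0.0024], "grip": 255}]'

```text
clock: 8.15
tool_pos: [0.454, -0.0374, 0.1283]
eef_rot: [-0.176, 0.984, 0.0, 0.0]
contact_force: [-0.4, -0.3, -1.6]
opening: 0.13
finger_force: 50.0
```

```bash
python3 -c "
from h import *
go(.134,200.1,.1288)"
```

```text
r 0.1595 th 199.64 psi-th 0.66 z 0.1283 Mz_axis 0.033 F [-0.38 -0.29 -1.57] m [ 0.077 -0.119  0.009] q7 0.82 t 8.15
([0.0, 0.001, 0.004], [-0.0255, -0.0014, -0.0004])
```

>>> carry_out --plan '[{"rot": [0, 0, 0.003], "xyz": [-0.003, -0.0013, -0.0004], "grip": 255}, {"rot": [0, 0, 0.003], "xyz": [-0.006, -0.0013, -0.0004], "grip": 255}, {"rot": [0, 0, 0.003], "xyz": [-0.009, -0.0013, -0.0004], "grip": 255}, {"rot": [0, 0, 0.003], "xyz": [-0.012, -0.0013, -0.0004], "grip": 255}, {"rot": [0, 0, 0.003], "xyz": [-0.015, -0.0013, -0.0004], "grip": 255}, {"rot": [0, 0, 0.003], "xyz": [-0.018, -0.0013, -0.0004], "grip": 255}, {"rot": [0, 0, 0.003], "xyz": [-0.018, -0.0013, -0.0004], "grip": 255}]'

```text
clock: 8.73
tool_pos: [0.4715, -0.033, 0.1287]
eef_rot: [-0.174, 0.985, -0.0, 0.0]
contact_force: [1.7, -1.3, -2.2]
opening: 0.133
finger_force: 50.0
```

```bash
python3 -c "
from h import *
go(.134,200.1,.1288)"
```

```text
r 0.1416 th 200.35 psi-th -0.28 z 0.1287 Mz_axis 0.082 F [ 1.72 -1.3  -2.21] m [-0.259 -0.321 -0.175] q7 0.85 t 8.73
([-0.001, 0.001, -0.001], [-0.0076, 0.0006, -0.0001])
```

The nose is about 9 mm into the hole with small forces. I'll push in further.

>>> carry_out --plan '[{"rot": [0, 0, 0], "xyz": [-0.002, 0, 0], "grip": 255}, {"rot": [0, 0, 0], "xyz": [-0.004, 0, 0], "grip": 255}, {"rot": [0, 0, 0], "xyz": [-0.006, 0, 0], "grip": 255}, {"rot": [0, 0, 0], "xyz": [-0.0075, 0, 0], "grip": 255}, {"rot": [0, 0, 0], "xyz": [-0.0075, 0, 0], "grip": 255}, {"rot": [0, 0, 0], "xyz": [-0.0075, 0, 0], "grip": 255}]'

```text
clock: 9.23
tool_pos: [0.478, -0.0303, 0.1287]
eef_rot: [-0.175, 0.985, -0.0, 0.0]
contact_force: [0.5, -2.0, -1.5]
opening: 0.13
finger_force: 50.1
```

```bash
cat >> h.py <<'E'
def arc(rad,degs,z):
    s=r.get_state();where(s)
    for d in degs: print(rowsto(s,pol(rad,d,z),np.radians(d)))
E
python3 -c "
from h import *
s=r.get_state();where(s)
arc(.134,[197,194,191,188,185,182,179,176],.1288)"
```

```text
r 0.1345 th 200.24 psi-th -0.14 z 0.1287 Mz_axis 0.034 F [ 0.54 -1.97 -1.54] m [-0.384 -0.293 -0.24 ] q7 0.86 t 9.23
r 0.1345 th 200.24 psi-th -0.14 z 0.1287 Mz_axis 0.034 F [ 0.54 -1.97 -1.54] m [-0.384 -0.293 -0.24 ] q7 0.86 t 9.23
([-0.0, 0.0, 0.054], [-0.0007, 0.0076, -0.0001])
([-0.0, 0.0, 0.107], [-0.0013, 0.0146, -0.0001])
([-0.0, 0.0, 0.159], [-0.0022, 0.0215, -0.0001])
([-0.0, 0.0, 0.211], [-0.0035, 0.0284, -0.0001])
([-0.0, 0.0, 0.264], [-0.0051, 0.0352, -0.0001])
([-0.0, 0.0, 0.316], [-0.0071, 0.042, -0.0001])
([-0.0, 0.001, 0.368], [-0.0095, 0.0486, -0.0001])
([-0.0, 0.001, 0.421], [-0.0122, 0.0551, -0.0001])
```

Seated about 15 mm deep. Now I'll swing along the arc (r = 0.134), 0.4 rad per call.

>>> carry_out --plan '[{"rot": [0, 0, 0.05], "xyz": [-0.0002, 0.0067, 0], "grip": 255}, {"rot": [0, 0, 0.1], "xyz": [-0.0007, 0.0134, 0], "grip": 255}, {"rot": [0, 0, 0.15], "xyz": [-0.0015, 0.02, 0], "grip": 255}, {"rot": [0, 0, 0.2], "xyz": [-0.0027, 0.0266, 0], "grip": 255}, {"rot": [0, 0, 0.25], "xyz": [-0.0042, 0.0332, 0], "grip": 255}, {"rot": [0, 0, 0.3], "xyz": [-0.006, 0.0396, 0], "grip": 255}, {"rot": [0, 0, 0.35], "xyz": [-0.0081, 0.0459, 0], "grip": 255}, {"rot": [0, 0, 0.4], "xyz": [-0.0106, 0.0522, 0], "grip": 255}]'

```text
clock: 9.9
tool_pos: [0.4705, 0.0179, 0.1285]
eef_rot: [0.029, 1.0, -0.004, 0.0]
contact_force: [4.0, -10.9, -1.1]
opening: 0.134
finger_force: 53.7
```

```bash
python3 -c "
from h import *
go(.134,168,.1288)"
```

```text
r 0.1338 th 179.26 psi-th -2.61 z 0.1285 Mz_axis 0.448 F [  4.02 -10.89  -1.14] m [-2.334 -0.839 -1.002] q7 0.38 t 9.9
([-0.008, 0.001, 0.151], [-0.0011, 0.0262, -0.0005])
```

The collar follows. The net axis moment is about 0.45 N m, partly as a yaw couple, so I'll rotate the hand slightly further to relieve it.

>>> carry_out --plan '[{"rot": [0, 0, 0.07], "xyz": [-0.0002, 0.0067, 0], "grip": 255}, {"rot": [0, 0, 0.14], "xyz": [-0.0007, 0.0134, 0], "grip": 255}, {"rot": [0, 0, 0.2], "xyz": [-0.0015, 0.02, 0], "grip": 255}, {"rot": [0, 0, 0.25], "xyz": [-0.0027, 0.0266, 0], "grip": 255}, {"rot": [0, 0, 0.3], "xyz": [-0.0042, 0.0332, 0], "grip": 255}, {"rot": [0, 0, 0.35], "xyz": [-0.006, 0.0396, 0], "grip": 255}, {"rot": [0, 0, 0.4], "xyz": [-0.0081, 0.0459, 0], "grip": 255}, {"rot": [0, 0, 0.45], "xyz": [-0.0106, 0.0522, 0], "grip": 255}]'

```text
clock: 10.57
tool_pos: [0.4808, 0.0678, 0.1277]
eef_rot: [0.252, 0.968, -0.006, -0.001]
contact_force: [-2.2, -11.5, -0.8]
opening: 0.139
finger_force: 54.9
```

```bash
python3 -c "
from h import *
go(.134,147,.1288)"
```

```text
r 0.1338 th 157.30 psi-th -6.47 z 0.1277 Mz_axis 0.434 F [ -2.24 -11.5   -0.79] m [-2.427  0.189 -1.101] q7 -0.04 t 10.57
([-0.012, 0.001, 0.067], [0.0008, 0.024, -0.0014])
```

>>> carry_out --plan '[{"rot": [0, 0, 0.05], "xyz": [-0.0002, 0.0067, -0.0005], "grip": 255}, {"rot": [0, 0, 0.1], "xyz": [-0.0007, 0.0134, -0.001], "grip": 255}, {"rot": [0, 0, 0.15], "xyz": [-0.0015, 0.02, -0.001], "grip": 255}, {"rot": [0, 0, 0.2], "xyz": [-0.0027, 0.0266, -0.001], "grip": 255}, {"rot": [0, 0, 0.25], "xyz": [-0.0042, 0.0332, -0.001], "grip": 255}, {"rot": [0, 0, 0.3], "xyz": [-0.006, 0.0396, -0.001], "grip": 255}, {"rot": [0, 0, 0.35], "xyz": [-0.0081, 0.0459, -0.001], "grip": 255}]'

```text
clock: 11.15
tool_pos: [0.5059, 0.1088, 0.1281]
eef_rot: [0.414, 0.91, -0.004, -0.004]
contact_force: [-13.6, 5.6, -1.4]
opening: 0.137
finger_force: 52.2
```

```bash
python3 -c "
from h import *
go(.134,127,.1288)"
```

```text
r 0.1350 th 136.73 psi-th -5.65 z 0.1281 Mz_axis -0.196 F [-13.64   5.57  -1.39] m [ 1.411  2.934 -0.911] q7 -0.31 t 11.15
([-0.012, -0.004, 0.071], [-0.0007, 0.0228, -0.001])
```

>>> carry_out --plan '[{"rot": [0, 0, 0], "xyz": [0, 0, 0], "grip": 255}, {"rot": [0, 0, 0], "xyz": [0, 0, 0], "grip": 255}]'

```text
clock: 11.32
tool_pos: [0.508, 0.1105, 0.1287]
eef_rot: [0.412, 0.911, -0.002, -0.003]
contact_force: [-6.9, -0.4, -1.6]
opening: 0.133
finger_force: 50.1
```

```bash
python3 -c "
from h import *
go(.134,127,.1288);print(r.get_state()['q'])"
```

```text
r 0.1347 th 135.58 psi-th -4.21 z 0.1287 Mz_axis 0.156 F [-6.86 -0.4  -1.59] m [-0.184  1.247 -0.53 ] q7 -0.3 t 11.32
([-0.006, -0.003, 0.076], [-0.0008, 0.0201, -0.0002])
[ 0.05224506  0.78633362 -0.59455842  1.96000765  0.73430986  0.63060103
 -0.30436823]
```

That reading was transient dynamics, so I'll go slower from here for clean torque readings.

>>> carry_out --plan '[{"rot": [0, 0, 0.025], "xyz": [0.0003, 0.0034, 0], "grip": 255}, {"rot": [0, 0, 0.05], "xyz": [0.0003, 0.0067, 0], "grip": 255}, {"rot": [0, 0, 0.075], "xyz": [0.0001, 0.01, 0], "grip": 255}, {"rot": [0, 0, 0.1], "xyz": [-0.0002, 0.0134, 0], "grip": 255}, {"rot": [0, 0, 0.125], "xyz": [-0.0005, 0.0167, 0], "grip": 255}, {"rot": [0, 0, 0.15], "xyz": [-0.001, 0.02, 0], "grip": 255}, {"rot": [0, 0, 0.175], "xyz": [-0.0015, 0.0233, 0], "grip": 255}, {"rot": [0, 0, 0.2], "xyz": [-0.0022, 0.0266, 0], "grip": 255}]'

```text
clock: 11.98
tool_pos: [0.5287, 0.1235, 0.1282]
eef_rot: [0.502, 0.865, -0.005, -0.003]
contact_force: [-6.8, -5.1, -0.9]
opening: 0.136
finger_force: 51.8
```

```bash
python3 -c "
from h import *
go(.134,117,.1288)
s=r.get_state()
for n in('scene','side'): cv2.imwrite('pics/t_%s.png'%n,r.snapshot(n)[:,:,::-1])
where(r.get_state())"
```

```text
r 0.1312 th 125.11 psi-th -5.42 z 0.1282 Mz_axis 0.327 F [-6.77 -5.14 -0.91] m [-1.135  1.307 -0.787] q7 -0.44 t 11.98
([-0.011, 0.001, 0.047], [0.0032, 0.0187, -0.0008])
r 0.1311 th 125.00 psi-th -5.29 z 0.1282 Mz_axis 0.367 F [-7.36 -4.91 -1.84] m [-1.098  1.345 -0.793] q7 -0.44 t 12.08
```

>>> carry_out --plan '[{"rot": [0, 0, 0.025], "xyz": [0.001, 0.0034, -0.0005], "grip": 255}, {"rot": [0, 0, 0.05], "xyz": [0.0018, 0.0067, -0.0005], "grip": 255}, {"rot": [0, 0, 0.075], "xyz": [0.0022, 0.01, -0.0005], "grip": 255}, {"rot": [0, 0, 0.1], "xyz": [0.0022, 0.0134, -0.0005], "grip": 255}]'

```text
clock: 12.42
tool_pos: [0.5388, 0.1308, 0.1284]
eef_rot: [0.545, 0.838, -0.006, -0.002]
contact_force: [-7.2, -6.7, -1.3]
opening: 0.138
finger_force: 52.8
```

```bash
cat >> h.py <<'E'
def avg(n=5):
    L=[]
    for i in range(n):
        s=r.get_state();d=s['tool_pos'][:2]-AX;f=s['contact_force']
        L.append([d[0]*f[1]-d[1]*f[0]+s['moment'][2],*f,s['moment'][2]]);r.snapshot('side')
    where(s);L=np.array(L);print('Mz',L[:,0].round(2),'mean',L.mean(0).round(3))
E
python3 -c "
from h import *
avg()"
```

```text
r 0.1329 th 119.62 psi-th -5.62 z 0.1284 Mz_axis 0.277 F [-7.41 -5.28 -1.46] m [-1.053  1.545 -0.926] q7 -0.51 t 12.62
Mz [0.34 0.28 0.39 0.12 0.28] mean [ 0.281 -7.448 -5.221 -1.209 -0.919]
```

>>> carry_out --plan '[{"rot": [0, 0, 0.025], "xyz": [0, 0.0034, 0], "grip": 255}, {"rot": [0, 0, 0.05], "xyz": [-0.0002, 0.0067, 0], "grip": 255}, {"rot": [0, 0, 0.075], "xyz": [-0.0004, 0.01, 0], "grip": 255}, {"rot": [0, 0, 0.1], "xyz": [-0.0007, 0.0134, 0], "grip": 255}]'

```text
clock: 13.0
tool_pos: [0.5505, 0.1354, 0.1281]
eef_rot: [0.587, 0.81, -0.007, -0.003]
contact_force: [-8.6, -6.5, -1.3]
opening: 0.136
finger_force: 54.1
```

```bash
python3 -c "
from h import *
avg()"
```

```text
r 0.1314 th 114.25 psi-th -6.00 z 0.1281 Mz_axis 0.327 F [-9.05 -4.36 -1.08] m [-1.258  1.769 -0.992] q7 -0.57 t 13.2
Mz [0.31 0.23 0.37 0.39 0.33] mean [ 0.327 -8.847 -5.571 -1.067 -1.03 ]
```

The torque is lower than expected, so I'll check the geometry with one composite picture.

```bash
python3 -c "
from h import *
a=r.snapshot('scene')[:,:,::-1];b=r.snapshot('side')[:,:,::-1];w=r.snapshot('wrist')[:,:,::-1]
f=lambda x:cv2.resize(x,(400,300),interpolation=cv2.INTER_CUBIC)
x=np.hstack([f(a[140:230,260:380]),f(b[145:235,255:375])])
y=np.hstack([cv2.resize(w,(480,300)),cv2.resize(w[100:300,220:420],(320,300))])
cv2.imwrite('pics/chk.png',np.vstack([x,y]));
s=r.get_state();print(proj(cam('wrist',s),[np.array(s['tool_pos'])+R.from_quat(s['eef_rot']).apply([.04,0,-.009])]))"
```

```text
[[322.34721465 187.85293531]]
```

View pics/chk.png

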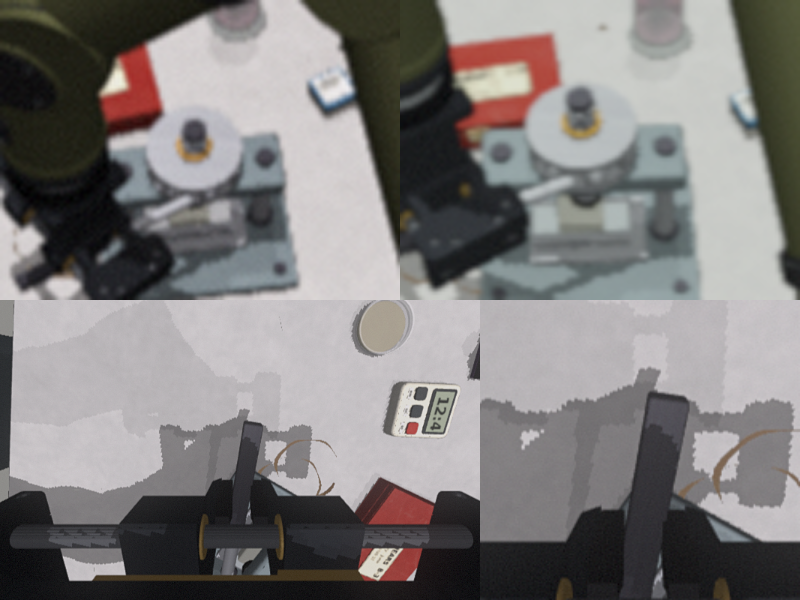

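The picture shows the bar still reaching the collar's near-left side, but it has yawed in the grip: the tail tilts right, to wrist pixel (337,165). I'll compute the bar line.

```bash
python3 -c "
from h import *
s=r.get_state();where(s);c=cam('wrist',s);T=np.array(s['tool_pos'])
M=R.from_quat(s['eef_rot'])
f=lambda x,y:[220+(x-480)*.625,100+(y-300)*2/3]
px=[f(647,397),f(689,402),f(626,520),f(668,520)]
for zc in(.131,.134,.14):
  B=back(c,px,zc+.006);l=M.inv().apply(B-T).round(4);print(zc,l.tolist(),'w',np.linalg.norm(B[0]-B[1]))
# nose pixel in scene & side
n1=[260+228*.3,140+185*.3];n2=[255+(575-400)*.3,145+178*.3]
for z in(.132,.14):
  print(back(cam('scene'),n1,z)-[*AX,0],back(cam('side'),n2,z)-[*AX,0])
print(proj(cam('side'),[pol(.04,a,.132) for a in(120,130,140,150,160,170,180)]).round(1).tolist())
print(n1,n2)
"
```

```text
r 0.1315 th 114.25 psi-th -6.00 z 0.1281 Mz_axis 0.253 F [-8.05 -6.61 -1.95] m [-1.259  1.849 -1.069] q7 -0.57 t 13.4
0.131 [[0.0511, 0.0009, -0.0091], [0.0495, 0.0131, -0.0092], [0.0094, -0.0056, -0.0088], [0.0095, 0.0076, -0.009]] w 0.012261749557784644
0.134 [[0.0516, 0.0009, -0.0121], [0.0501, 0.0128, -0.0122], [0.0109, -0.0055, -0.0119], [0.0109, 0.0074, -0.012]] w 0.011997109887877127
0.14 [[0.0527, 0.0009, -0.0181], [0.0513, 0.0122, -0.0182], [0.0138, -0.0053, -0.0179], [0.0138, 0.0071, -0.018]] w 0.01146783054806208
[[-0.03926973 -0.01987871  0.132     ]] [[-0.03769295  0.00936627  0.132     ]]
[[-0.04329504 -0.01814215  0.14      ]] [[-0.04382029  0.01058955  0.14      ]]
[[295.3, 195.2], [297.5, 196.6], [300.0, 197.7], [302.8, 198.4], [305.7, 198.8], [308.7, 198.7], [311.6, 198.2]]
[328.4, 195.5] [307.5, 198.4]
```

The bar's tail is 50 mm behind the TCP. The bar is 150 mm long, so the nose was only about 100 mm ahead, and it sat only about 5 mm deep and levered out. It has also yawed +0.15 rad in the grip. I'll withdraw along the bar, rise, and re-measure the holes.

>>> carry_out --plan '[{"rot": [0, 0, 0], "xyz": [0.01, 0.0, 0], "grip": 255}, {"rot": [0, 0, 0], "xyz": [0.025, 0.001, 0], "grip": 255}, {"rot": [0, 0, 0], "xyz": [0.04, 0.001, -0.01], "grip": 255}, {"rot": [0, 0, 0], "xyz": [0.05, 0.001, -0.03], "grip": 255}, {"rot": [0, 0, 0], "xyz": [0.05, 0.001, -0.06], "grip": 255}, {"rot": [0, 0, 0], "xyz": [0.05, 0.001, -0.075], "grip": 255}]'

```text
clock: 13.9
tool_pos: [0.5415, 0.1917, 0.2088]
eef_rot: [0.583, 0.813, 0.003, 0.0]
contact_force: [0.6, 0.0, -0.6]
opening: 0.128
finger_force: 49.6
```

```bash
python3 -c "
from h import *
s=show();where(s);print(rowsto(s,[.4656,-.081,.202],np.radians(108.25)))"
```

```text
13.9 [0.5415, 0.1917, 0.2088] [0.5826, 0.8127, 0.0029, 0.0001] [0.557, 0.0013, -0.5742] [-0.0209, -0.1509, -0.0489] 0.1275 49.6086 [-0.084, 0.7077, -0.5788, 1.7467, 0.4986, 0.8325, -0.5673]
r 0.1863 th 109.66 psi-th -0.93 z 0.2088 Mz_axis -0.147 F [ 0.56  0.   -0.57] m [-0.021 -0.151 -0.049] q7 -0.57 t 13.9
([0.005, -0.003, 0.008], [-0.2339, -0.1595, 0.0053])
```

>>> carry_out --plan '[{"rot": [0, 0, 0], "xyz": [-0.02, -0.02, 0], "grip": 255}, {"rot": [0, 0, 0], "xyz": [-0.05, -0.045, 0], "grip": 255}, {"rot": [0, 0, 0], "xyz": [-0.085, -0.07, 0], "grip": 255}, {"rot": [0, 0, 0], "xyz": [-0.12, -0.095, 0], "grip": 255}, {"rot": [0, 0, 0], "xyz": [-0.155, -0.12, 0.002], "grip": 255}, {"rot": [0, 0, 0], "xyz": [-0.19, -0.14, 0.004], "grip": 255}, {"rot": [0, 0, 0], "xyz": [-0.22, -0.155, 0.005], "grip": 255}, {"rot": [0, 0, 0], "xyz": [-0.234, -0.159, 0.005], "grip": 255}]'

```text
clock: 14.57
tool_pos: [0.4625, -0.0895, 0.2004]
eef_rot: [0.586, 0.81, -0.002, 0.0]
contact_force: [0.3, -0.2, -0.2]
opening: 0.13
finger_force: 49.6
```

>>> carry_out --plan '[{"rot": [0, 0, 0], "xyz": [0, 0, 0], "grip": 255}, {"rot": [0, 0, 0], "xyz": [0, 0, 0], "grip": 255}, {"rot": [0, 0, 0], "xyz": [0, 0, 0], "grip": 255}, {"rot": [0, 0, 0], "xyz": [0, 0, 0], "grip": 255}]'

```text
clock: 14.9
tool_pos: [0.4653, -0.0823, 0.2007]
eef_rot: [0.583, 0.812, 0.001, 0.0]
contact_force: [0.1, 0.0, -1.1]
opening: 0.132
finger_force: 49.6
```

```bash
cat >> h.py <<'E'
def wall(name,lo,hi):
    s=r.get_state();where(s);a=r.snapshot('wrist')[:,:,::-1];cv2.imwrite('pics/%s.png'%name,a);np.save(name+'.npy',np.r_[s['tool_pos'],s['eef_rot']])
    c=cam('wrist',s);deg=np.arange(lo,hi,1.);zz=np.arange(.136,.128,-.0005)
    P=np.array([pol(.04,t,z) for z in zz for t in deg]);uv=proj(c,P).reshape(len(zz),len(deg),2).astype(np.float32)
    g=cv2.cvtColor(cv2.remap(a,uv[...,0],uv[...,1],cv2.INTER_LINEAR),cv2.COLOR_BGR2GRAY).mean(0)
    for i in range(0,len(deg),15): print(int(deg[i]),g[i:i+15].round().astype(int).tolist())
    print(proj(c,[pol(.04,t,.132) for t in(lo,(lo+hi)/2,hi)]).round().tolist())
E
python3 -c "
from h import *
wall('w4',120,300)"
```

```text
r 0.1703 th 215.35 psi-th -106.67 z 0.2007 Mz_axis 0.021 F [ 0.13  0.01 -1.07] m [-0.024 -0.113  0.009] q7 -0.19 t 14.9
120 [149, 149, 150, 150, 147, 143, 137, 129, 118, 107, 100, 95, 89, 90, 91]
135 [94, 97, 99, 101, 98, 94, 91, 93, 100, 104, 106, 100, 94, 88, 84]
150 [81, 82, 86, 91, 101, 114, 127, 125, 119, 118, 118, 118, 118, 117, 117]
165 [117, 117, 117, 117, 117, 116, 102, 81, 80, 84, 86, 93, 105, 117, 125]
180 [128, 129, 131, 131, 130, 129, 126, 118, 107, 96, 88, 84, 81, 77, 82]
195 [101, 114, 114, 115, 115, 115, 114, 115, 115, 114, 115, 115, 114, 115, 114]
210 [115, 112, 101, 87, 80, 77, 77, 77, 80, 82, 86, 89, 92, 96, 105]
225 [111, 112, 108, 116, 130, 130, 120, 108, 104, 102, 99, 93, 90, 87, 85]
240 [86, 90, 95, 100, 104, 106, 106, 104, 103, 101, 98, 95, 92, 88, 85]
255 [83, 83, 86, 91, 98, 105, 113, 122, 130, 141, 153, 165, 176, 184, 190]
270 [194, 197, 200, 200, 199, 197, 196, 195, 194, 193, 192, 190, 190, 190, 190]
285 [190, 190, 191, 192, 192, 192, 192, 192, 193, 193, 193, 192, 193, 192, 191]
[[552.0, 89.0], [494.0, 159.0], [551.0, 201.0]]
```

Holes are now at about 205.3° and 160.6°, so the collar has turned about 0.69 rad so far. I'll check the bar's yaw in the hand numerically and plan the approach to the 205.3° hole.

```bash
python3 -c "
from h import *
v=np.load('w4.npy');s={'tool_pos':v[:3],'eef_rot':v[3:]};c=cam('wrist',s);M=R.from_quat(v[3:])
g=cv2.cvtColor(cv2.imread('pics/w4.png'),cv2.COLOR_BGR2GRAY).astype(int)
for y in range(150,240,8):
    print(y,g[y,296:360:3].tolist())
"
```

```text
150 [203, 204, 219, 219, 148, 144, 144, 150, 220, 219, 217, 204, 200, 201, 200, 202, 205, 214, 215, 218, 218, 218]
158 [184, 218, 185, 188, 141, 145, 145, 142, 141, 141, 142, 155, 192, 223, 187, 215, 216, 218, 219, 220, 217, 218]
166 [141, 143, 142, 141, 145, 79, 93, 91, 92, 88, 96, 88, 88, 80, 149, 142, 147, 142, 187, 148, 144, 142]
174 [143, 141, 143, 144, 143, 80, 94, 91, 94, 92, 95, 93, 90, 85, 147, 140, 139, 141, 138, 141, 143, 138]
182 [142, 143, 139, 143, 144, 78, 90, 92, 91, 87, 91, 91, 88, 78, 142, 215, 211, 213, 216, 214, 216, 218]
190 [140, 139, 139, 141, 143, 80, 91, 91, 95, 90, 89, 89, 91, 80, 141, 152, 214, 210, 213, 212, 211, 211]
198 [144, 141, 144, 141, 147, 80, 88, 93, 91, 90, 92, 88, 90, 71, 143, 141, 186, 217, 215, 212, 212, 213]
206 [139, 141, 144, 142, 145, 58, 65, 64, 66, 65, 61, 65, 68, 77, 141, 140, 141, 141, 138, 140, 141, 137]
214 [144, 140, 142, 142, 141, 61, 63, 61, 61, 60, 66, 62, 63, 106, 139, 189, 216, 214, 213, 212, 209, 214]
222 [138, 142, 140, 140, 141, 57, 60, 64, 60, 61, 62, 64, 62, 130, 137, 144, 215, 214, 212, 210, 208, 214]
230 [136, 139, 134, 137, 140, 54, 60, 65, 59, 61, 57, 61, 58, 220, 214, 215, 212, 211, 214, 212, 213, 209]
238 [130, 218, 216, 218, 219, 56, 61, 62, 58, 62, 63, 53, 57, 222, 218, 222, 219, 125, 136, 199, 215, 214]
```

>>> carry_out --plan '[{"rot": [0, 0, -0.11], "xyz": [0.001, 0, 0], "grip": 255}, {"rot": [0, 0, -0.22], "xyz": [0.003, 0, 0], "grip": 255}, {"rot": [0, 0, -0.34], "xyz": [0.005, -0.001, 0], "grip": 255}, {"rot": [0, 0, -0.46], "xyz": [0.007, -0.001, 0], "grip": 255}, {"rot": [0, 0, -0.58], "xyz": [0.009, -0.001, 0], "grip": 255}, {"rot": [0, 0, -0.7], "xyz": [0.011, -0.001, 0], "grip": 255}, {"rot": [0, 0, -0.82], "xyz": [0.013, -0.001, 0], "grip": 255}, {"rot": [0, 0, -0.92], "xyz": [0.014, -0.001, 0], "grip": 255}]'

```text
clock: 15.62
tool_pos: [0.4595, -0.0701, 0.2004]
eef_rot: [0.159, 0.987, 0.0, 0.0]
contact_force: [0.3, 0.4, -0.9]
opening: 0.127
finger_force: 49.6
```

```bash
python3 -c "
from h import *
s=show();where(s);print(rowsto(s,pol(.170,205.3,.1288),np.radians(213.9)))"
```

```text
15.62 [0.4595, -0.0701, 0.2004] [0.1594, 0.9872, 0.0003, 0.0002] [0.3189, 0.3737, -0.9272] [0.0159, -0.1428, -0.013] 0.1274 49.6068 [0.5873, 0.6711, -0.8661, 2.0566, 0.7539, 0.7635, 0.498]
r 0.1685 th 210.82 psi-th -49.17 z 0.2004 Mz_axis -0.039 F [ 0.32  0.37 -0.93] m [ 0.016 -0.143 -0.013] q7 0.5 t 15.62
([0.0, 0.001, -0.912], [0.0129, 0.0101, 0.0716])
```

In the unloaded picture the handle is straight again (centre u≈323, edges parallel), so the earlier cant was grip compliance. I'll use psi = 205.3°.

>>> carry_out --plan '[{"rot": [0, 0, -0.11], "xyz": [0.003, 0.002, 0], "grip": 255}, {"rot": [0, 0, -0.23], "xyz": [0.006, 0.004, 0], "grip": 255}, {"rot": [0, 0, -0.35], "xyz": [0.009, 0.006, 0.005], "grip": 255}, {"rot": [0, 0, -0.47], "xyz": [0.011, 0.008, 0.02], "grip": 255}, {"rot": [0, 0, -0.59], "xyz": [0.013, 0.01, 0.04], "grip": 255}, {"rot": [0, 0, -0.7], "xyz": [0.013, 0.01, 0.06], "grip": 255}, {"rot": [0, 0, -0.76], "xyz": [0.013, 0.01, 0.07], "grip": 255}, {"rot": [0, 0, -0.762], "xyz": [0.013, 0.01, 0.0716], "grip": 255}]'

```text
clock: 16.28
tool_pos: [0.4493, -0.057, 0.127]
eef_rot: [-0.217, 0.976, 0.001, -0.001]
contact_force: [0.4, 0.7, -1.4]
opening: 0.127
finger_force: 49.6
```

>>> carry_out --plan '[{"rot": [0, 0, 0], "xyz": [0, 0, 0], "grip": 255}, {"rot": [0, 0, 0], "xyz": [0, 0, 0], "grip": 255}, {"rot": [0, 0, 0], "xyz": [0, 0, 0], "grip": 255}, {"rot": [0, 0, 0], "xyz": [0, 0, 0], "grip": 255}]'

```text
clock: 16.62
tool_pos: [0.4508, -0.058, 0.1294]
eef_rot: [-0.215, 0.977, -0.0, 0.001]
contact_force: [-0.2, 0.6, -2.4]
opening: 0.13
finger_force: 49.6
```

```bash
python3 -c "
from h import *
go(.145,205.3,.1288)"
```

```text
r 0.1704 th 205.80 psi-th -1.02 z 0.1294 Mz_axis -0.136 F [-0.23  0.62 -2.37] m [ 0.112 -0.129 -0.023] q7 0.91 t 16.62
([-0.001, 0.001, -0.009], [-0.0254, 0.0017, 0.0007])
```

Now insert to r≈0.145, re-align, then deep.

>>> carry_out --plan '[{"rot": [0, 0, -0.009], "xyz": [-0.004, 0.0017, 0.0006], "grip": 255}, {"rot": [0, 0, -0.009], "xyz": [-0.01, 0.0017, 0.0006], "grip": 255}, {"rot": [0, 0, -0.009], "xyz": [-0.016, 0.0017, 0.0006], "grip": 255}, {"rot": [0, 0, -0.009], "xyz": [-0.021, 0.0017, 0.0006], "grip": 255}, {"rot": [0, 0, -0.009], "xyz": [-0.0255, 0.0017, 0.0006], "grip": 255}, {"rot": [0, 0, -0.009], "xyz": [-0.0255, 0.0017, 0.0006], "grip": 255}, {"rot": [0, 0, -0.009], "xyz": [-0.0255, 0.0017, 0.0006], "grip": 255}]'

```text
clock: 17.2
tool_pos: [0.4728, -0.0457, 0.128]
eef_rot: [-0.219, 0.976, 0.0, 0.0]
contact_force: [-0.1, 0.5, -0.6]
opening: 0.126
finger_force: 49.6
```

```bash
python3 -c "
from h import *
go(.123,205.3,.1288)"
```

```text
r 0.1452 th 205.23 psi-th 0.11 z 0.1280 Mz_axis -0.008 F [-0.07  0.55 -0.6 ] m [ 0.086 -0.102  0.068] q7 0.94 t 17.2
([0.0, 0.0, 0.001], [-0.0222, -0.0002, -0.0008])
```

>>> carry_out --plan '[{"rot": [0, 0, 0], "xyz": [-0.003, 0, -0.0008], "grip": 255}, {"rot": [0, 0, 0], "xyz": [-0.006, 0, -0.0008], "grip": 255}, {"rot": [0, 0, 0], "xyz": [-0.009, 0, -0.0008], "grip": 255}, {"rot": [0, 0, 0], "xyz": [-0.012, 0, -0.0008], "grip": 255}, {"rot": [0, 0, 0], "xyz": [-0.015, 0, -0.0008], "grip": 255}, {"rot": [0, 0, 0], "xyz": [-0.018, 0, -0.0008], "grip": 255}, {"rot": [0, 0, 0], "xyz": [-0.018, 0, -0.0008], "grip": 255}]'

```text
clock: 17.78
tool_pos: [0.4861, -0.0397, 0.1279]
eef_rot: [-0.219, 0.976, -0.001, -0.003]
contact_force: [-6.3, -2.3, 0.4]
opening: 0.13
finger_force: 49.6
```

```bash
python3 -c "
from h import *
go(.122,205.3,.1288)"
```

```text
r 0.1307 th 205.32 psi-th -0.01 z 0.1279 Mz_axis -0.091 F [-6.32 -2.26  0.45] m [-0.365  0.928 -0.005] q7 0.96 t 17.78
([-0.001, -0.007, 0.0], [-0.0087, 0.0, -0.0009])
```

The nose is bottomed: blocked at r=0.1307 means the nose is 110 mm ahead and the hole floor is at 20 mm. Last time my hand over-rotated relative to the natural cant and levered the bar out. This time the hand yaw will trail by about 0.12 rad, with full depth and a firmer squeeze.

>>> carry_out --plan '[{"rot": [0, 0, 0], "xyz": [0.002, 0.0052, -0.0008], "grip": 255}, {"rot": [0, 0, 0], "xyz": [0.002, 0.0104, -0.0008], "grip": 255}, {"rot": [0, 0, 0.01], "xyz": [0.0016, 0.0156, -0.0008], "grip": 255}, {"rot": [0, 0, 0.04], "xyz": [0.0008, 0.0207, -0.0008], "grip": 255}, {"rot": [0, 0, 0.08], "xyz": [-0.0001, 0.0258, -0.0008], "grip": 255}, {"rot": [0, 0, 0.12], "xyz": [-0.0012, 0.0309, -0.0008], "grip": 255}, {"rot": [0, 0, 0.16], "xyz": [-0.0026, 0.0359, -0.0008], "grip": 255}, {"rot": [0, 0, 0.2], "xyz": [-0.0041, 0.0409, -0.0008], "grip": 255}]' --squeeze 60

```text
clock: 18.45
tool_pos: [0.4747, -0.0052, 0.129]
eef_rot: [-0.115, 0.993, -0.005, -0.002]
contact_force: [1.0, -13.8, -1.1]
opening: 0.139
finger_force: 64.6
```

```bash
cat >> h.py <<'E'
def bar():
    "bar yaw in the hand and nose place, from the handle's edges in the wrist picture"
    s=r.get_state();where(s);c=cam('wrist',s);M=R.from_quat(s['eef_rot']);T=np.array(s['tool_pos'])
    g=cv2.GaussianBlur(cv2.cvtColor(r.snapshot('wrist'),cv2.COLOR_RGB2GRAY),(3,3),0).astype(float)
    L=[]
    for x in np.arange(.022,.047,.002):
        ys=np.arange(-.016,.016,.00025);P=T+M.apply(np.c_[np.full(len(ys),x),ys,np.full(len(ys),-.009)])
        uv=proj(c,P).astype(np.float32)[None];p=cv2.remap(g.astype(np.float32),uv[...,0],uv[...,1],cv2.INTER_LINEAR)[0]
        i=np.where(p<.5*(p.min()+np.percentile(p,92)))[0]
        w=ys[i[-1]]-ys[i[0]]
        if .010<w<.0145: L.append([x,(ys[i[0]]+ys[i[-1]])/2])
    L=np.array(L)
    if len(L)<4: print('bar?',len(L));return
    k=np.polyfit(L[:,0],L[:,1],1);n=T+M.apply([-.11,k[1]-.11*k[0],-.003]);d=n[:2]-AX
    print('bar slope %.3f off %.4f n%d nose r %.4f at %.1f bardir %.1f'%(k[0],k[1],len(L),np.hypot(*d),np.degrees(np.arctan2(d[1],d[0]))%360,np.degrees(psi(s)-k[0])%360))
E
python3 -c "
from h import *
bar()"
```

```text
r 0.1312 th 189.38 psi-th 3.88 z 0.1290 Mz_axis 0.681 F [  0.97 -13.75  -1.14] m [-2.543 -0.233 -1.12 ] q7 0.67 t 18.45
bar slope 0.173 off 0.0003 n13 nose r 0.0231 at 218.4 bardir 183.4
```

The nose is well seated (r≈0.023) and the torque is building. I'll continue the arc.

>>> carry_out --plan '[{"rot": [0, 0, 0.03], "xyz": [0, 0.0052, 0], "grip": 255}, {"rot": [0, 0, 0.07], "xyz": [-0.0004, 0.0104, 0], "grip": 255}, {"rot": [0, 0, 0.11], "xyz": [-0.0009, 0.0156, 0], "grip": 255}, {"rot": [0, 0, 0.15], "xyz": [-0.0017, 0.0207, 0], "grip": 255}, {"rot": [0, 0, 0.19], "xyz": [-0.0028, 0.0258, 0], "grip": 255}, {"rot": [0, 0, 0.23], "xyz": [-0.0039, 0.0309, 0], "grip": 255}]'

```text
clock: 19.0
tool_pos: [0.4731, 0.0249, 0.1293]
eef_rot: [0.0, 1.0, -0.006, 0.0]
contact_force: [3.1, -13.8, -1.2]
opening: 0.134
finger_force: 65.9
```

```bash
python3 -c "
from h import *
bar();go(.131,173,.1288)"
```

```text
r 0.1314 th 176.20 psi-th 3.77 z 0.1293 Mz_axis 0.539 F [  3.06 -13.81  -1.19] m [-2.912 -1.015 -1.245] q7 0.4 t 19.0
bar slope 0.175 off 0.0005 n13 nose r 0.0234 at 205.6 bardir 169.9
r 0.1318 th 175.62 psi-th 4.31 z 0.1294 Mz_axis 0.421 F [  2.78 -12.75  -1.76] m [-2.816 -0.567 -1.227] q7 0.39 t 19.05
([-0.01, 0.001, 0.121], [-0.0014, 0.0059, 0.0006])
```

The collar follows 1:1 (nose angle 218→206° as the hand moved 13°), with free torque near 0.55. I'll generate the exact arc rows with the yaw offset.

```bash
cat >> h.py <<'E'
def arc2(rad,degs,off,z):
    s=r.get_state()
    for d in degs: print(rowsto(s,pol(rad,d,z),np.radians(d+off)))
E
python3 -c "
from h import *
arc2(.131,[172,170,168,166,164,162,160,158],4.5,.1288)"
```

```text
([-0.01, 0.001, 0.06], [-0.0017, 0.0082, 0.0005])
([-0.01, 0.001, 0.095], [-0.0024, 0.0127, 0.0005])
([-0.01, 0.001, 0.13], [-0.0032, 0.0172, 0.0004])
([-0.01, 0.001, 0.165], [-0.0043, 0.0216, 0.0004])
([-0.01, 0.001, 0.199], [-0.0054, 0.0261, 0.0004])
([-0.01, 0.002, 0.234], [-0.0068, 0.0304, 0.0003])
([-0.01, 0.002, 0.269], [-0.0083, 0.0348, 0.0003])
([-0.01, 0.002, 0.304], [-0.0099, 0.039, 0.0002])
```

>>> carry_out --plan '[{"rot": [0, 0, 0.035], "xyz": [-0.0003, 0.0045, 0], "grip": 255}, {"rot": [0, 0, 0.07], "xyz": [-0.0008, 0.009, 0], "grip": 255}, {"rot": [0, 0, 0.105], "xyz": [-0.0015, 0.0136, 0], "grip": 255}, {"rot": [0, 0, 0.14], "xyz": [-0.0023, 0.018, 0], "grip": 255}, {"rot": [0, 0, 0.175], "xyz": [-0.0033, 0.0226, 0], "grip": 255}, {"rot": [0, 0, 0.21], "xyz": [-0.0043, 0.027, 0], "grip": 255}, {"rot": [0, 0, 0.245], "xyz": [-0.0057, 0.0315, 0], "grip": 255}, {"rot": [0, 0, 0.28], "xyz": [-0.007, 0.0358, 0], "grip": 255}]'

```text
clock: 19.72
tool_pos: [0.4774, 0.0599, 0.1287]
eef_rot: [0.139, 0.99, -0.007, -0.001]
contact_force: [0.2, -13.8, -2.3]
opening: 0.14
finger_force: 65.7
```

```bash
python3 -c "
from h import *
bar();avg(3)"
```

```text
r 0.1341 th 160.97 psi-th 3.00 z 0.1287 Mz_axis 0.544 F [  0.22 -13.81  -2.26] m [-2.922 -0.164 -1.196] q7 0.11 t 19.72
bar slope 0.170 off 0.0003 n13 nose r 0.0265 at 189.2 bardir 154.2
r 0.1353 th 160.86 psi-th 3.26 z 0.1286 Mz_axis 0.476 F [ -2.26 -12.39  -1.14] m [-2.657  0.231 -1.207] q7 0.11 t 19.87
Mz [0.36 0.57 0.48] mean [  0.469  -1.958 -12.54   -1.182  -1.215]
```

>>> carry_out --plan '[{"rot": [0, 0, 0.035], "xyz": [-0.0015, 0.0045, 0], "grip": 255}, {"rot": [0, 0, 0.07], "xyz": [-0.003, 0.009, 0], "grip": 255}, {"rot": [0, 0, 0.105], "xyz": [-0.0045, 0.0136, 0], "grip": 255}, {"rot": [0, 0, 0.14], "xyz": [-0.006, 0.018, 0], "grip": 255}, {"rot": [0, 0, 0.175], "xyz": [-0.0075, 0.0226, 0], "grip": 255}]'

```text
clock: 20.33
tool_pos: [0.4867, 0.0795, 0.1278]
eef_rot: [0.225, 0.974, -0.008, -0.004]
contact_force: [-7.8, -12.6, -0.2]
opening: 0.139
finger_force: 68.7
```

```bash
python3 -c "
from h import *
bar();where(r.get_state())"
```

```text
r 0.1335 th 151.68 psi-th 2.32 z 0.1278 Mz_axis 0.553 F [ -7.83 -12.55  -0.2 ] m [-2.645  1.381 -1.418] q7 -0.03 t 20.33
bar slope 0.203 off 0.0000 n13 nose r 0.0288 at 189.8 bardir 142.4
r 0.1336 th 151.10 psi-th 2.84 z 0.1280 Mz_axis 0.349 F [ -7.23 -11.27  -1.76] m [-2.48   1.437 -1.435] q7 -0.03 t 20.38
```

>>> carry_out --plan '[{"rot": [0, 0, 0.035], "xyz": [-0.0005, 0.0045, 0], "grip": 255}, {"rot": [0, 0, 0.07], "xyz": [-0.0012, 0.009, 0], "grip": 255}, {"rot": [0, 0, 0.105], "xyz": [-0.002, 0.0136, 0], "grip": 255}, {"rot": [0, 0, 0.14], "xyz": [-0.0029, 0.018, 0], "grip": 255}]'

```text
clock: 20.72
tool_pos: [0.4966, 0.0946, 0.1277]
eef_rot: [0.292, 0.956, -0.008, -0.003]
contact_force: [-7.6, -12.2, -0.7]
opening: 0.139
finger_force: 68.4
```

```bash
python3 -c "
from h import *
bar();where(r.get_state())"
```

```text
r 0.1331 th 143.91 psi-th 2.10 z 0.1277 Mz_axis 0.536 F [ -7.65 -12.19  -0.68] m [-2.587  1.454 -1.376] q7 -0.15 t 20.72
bar slope 0.202 off -0.0002 n13 nose r 0.0289 at 183.2 bardir 134.4
r 0.1333 th 143.33 psi-th 2.60 z 0.1278 Mz_axis 0.214 F [-7.19 -9.68 -0.45] m [-2.355  1.671 -1.393] q7 -0.15 t 20.77
```

The hand is leading too much again (bar canted, depth about 11 mm). I'll turn the hand back 0.14 rad, which un-cants the bar, and push it inward.

>>> carry_out --plan '[{"rot": [0, 0, -0.035], "xyz": [-0.0005, -0.001, -0.0005], "grip": 255}, {"rot": [0, 0, -0.07], "xyz": [-0.001, -0.002, -0.001], "grip": 255}, {"rot": [0, 0, -0.105], "xyz": [-0.0018, -0.003, -0.001], "grip": 255}, {"rot": [0, 0, -0.14], "xyz": [-0.0026, -0.004, -0.001], "grip": 255}, {"rot": [0, 0, -0.17], "xyz": [-0.0035, -0.004, -0.001], "grip": 255}, {"rot": [0, 0, -0.17], "xyz": [-0.0045, -0.004, -0.001], "grip": 255}]'

```text
clock: 21.27
tool_pos: [0.4938, 0.0903, 0.1279]
eef_rot: [0.208, 0.978, -0.008, -0.008]
contact_force: [-15.7, -7.5, -0.1]
opening: 0.142
finger_force: 70.9
```

```bash
python3 -c "
from h import *
bar();where(r.get_state())"
```

```text
r 0.1330 th 146.15 psi-th 9.88 z 0.1279 Mz_axis 0.459 F [-15.67  -7.46  -0.14] m [-1.643  3.175 -1.527] q7 0.01 t 21.27
bar slope 0.214 off 0.0003 n13 nose r 0.0210 at 157.0 bardir 143.8
r 0.1324 th 146.03 psi-th 9.94 z 0.1280 Mz_axis 0.556 F [-13.08  -9.08   0.33] m [-1.849  2.739 -1.408] q7 0.01 t 21.32
```

Re-seated: nose r 0.021, cant small, free torque about 0.5. I'll continue in small steps with this yaw offset.

>>> carry_out --plan '[{"rot": [0, 0, 0.035], "xyz": [-0.0004, 0.0045, -0.0003], "grip": 255}, {"rot": [0, 0, 0.07], "xyz": [-0.0012, 0.0089, -0.0005], "grip": 255}, {"rot": [0, 0, 0.105], "xyz": [-0.0022, 0.0133, -0.0005], "grip": 255}, {"rot": [0, 0, 0.14], "xyz": [-0.0035, 0.0177, -0.0005], "grip": 255}]'

```text
clock: 21.65
tool_pos: [0.5069, 0.1044, 0.1288]
eef_rot: [0.277, 0.961, -0.008, -0.005]
contact_force: [-9.9, -10.4, -1.2]
opening: 0.136
finger_force: 69.4
```

```bash
python3 -c "
from h import *
bar();where(r.get_state())"
```

```text
r 0.1313 th 137.82 psi-th 9.97 z 0.1288 Mz_axis 0.440 F [ -9.93 -10.35  -1.16] m [-2.193  2.05  -1.443] q7 -0.1 t 21.65
bar slope 0.209 off -0.0001 n13 nose r 0.0193 at 148.5 bardir 135.8
r 0.1313 th 137.23 psi-th 10.49 z 0.1290 Mz_axis 0.278 F [-9.54 -9.51 -0.61] m [-2.212  2.032 -1.489] q7 -0.11 t 21.7
```

>>> carry_out --plan '[{"rot": [0, 0, 0.035], "xyz": [-0.0008, 0.0045, 0], "grip": 255}, {"rot": [0, 0, 0.07], "xyz": [-0.0018, 0.0089, 0], "grip": 255}, {"rot": [0, 0, 0.105], "xyz": [-0.0028, 0.0133, 0], "grip": 255}]'

```text
clock: 21.95
tool_pos: [0.5166, 0.1139, 0.1287]
eef_rot: [0.327, 0.945, -0.009, -0.004]
contact_force: [-9.8, -11.1, -1.3]
opening: 0.14
finger_force: 69.4
```

```bash
python3 -c "
from h import *
bar();where(r.get_state())"
```

```text
r 0.1312 th 131.90 psi-th 9.87 z 0.1287 Mz_axis 0.482 F [ -9.76 -11.12  -1.34] m [-2.369  1.999 -1.446] q7 -0.18 t 21.95
bar slope 0.212 off -0.0003 n13 nose r 0.0193 at 144.7 bardir 129.6
r 0.1312 th 131.35 psi-th 10.33 z 0.1289 Mz_axis 0.331 F [-9.2  -9.95 -0.51] m [-2.354  1.938 -1.437] q7 -0.18 t 22.0
```

>>> carry_out --plan '[{"rot": [0, 0, 0.035], "xyz": [-0.0008, 0.0045, 0], "grip": 255}, {"rot": [0, 0, 0.07], "xyz": [-0.0018, 0.0089, 0], "grip": 255}, {"rot": [0, 0, 0.105], "xyz": [-0.0028, 0.0133, 0], "grip": 255}, {"rot": [0, 0, 0.14], "xyz": [-0.0041, 0.0177, 0], "grip": 255}]'

```text
clock: 22.33
tool_pos: [0.5307, 0.1247, 0.1285]
eef_rot: [0.393, 0.92, -0.01, -0.004]
contact_force: [-9.5, -12.2, -2.1]
opening: 0.14
finger_force: 69.5
```

```bash
python3 -c "
from h import *
bar();where(r.get_state())"
```

```text
r 0.1311 th 124.10 psi-th 9.63 z 0.1285 Mz_axis 0.501 F [ -9.47 -12.22  -2.07] m [-2.534  2.027 -1.425] q7 -0.28 t 22.33
bar slope 0.216 off -0.0006 n13 nose r 0.0194 at 140.5 bardir 121.4
r 0.1313 th 123.56 psi-th 10.08 z 0.1287 Mz_axis 0.234 F [ -8.47 -10.43  -1.68] m [-2.372  1.948 -1.45 ] q7 -0.28 t 22.38
```

>>> carry_out --plan '[{"rot": [0, 0, 0.035], "xyz": [-0.0008, 0.0045, 0], "grip": 255}, {"rot": [0, 0, 0.07], "xyz": [-0.0018, 0.0089, 0], "grip": 255}, {"rot": [0, 0, 0.105], "xyz": [-0.0028, 0.0133, 0], "grip": 255}]'

```text
clock: 22.63
tool_pos: [0.542, 0.1319, 0.1284]
eef_rot: [0.441, 0.898, -0.01, -0.003]
contact_force: [-9.7, -12.2, -1.3]
opening: 0.139
finger_force: 69.5
```

```bash
python3 -c "
from h import *
bar();where(r.get_state())"
```

```text
r 0.1314 th 118.26 psi-th 9.46 z 0.1284 Mz_axis 0.414 F [ -9.74 -12.25  -1.32] m [-2.559  2.06  -1.476] q7 -0.35 t 22.63
bar slope 0.217 off -0.0007 n12 nose r 0.0198 at 136.1 bardir 115.3
r 0.1317 th 117.77 psi-th 9.86 z 0.1285 Mz_axis 0.439 F [-10.35 -10.85  -1.01] m [-2.364  2.144 -1.433] q7 -0.35 t 22.68
```

>>> carry_out --plan '[{"rot": [0, 0, 0.02], "xyz": [-0.0008, 0.0045, 0], "grip": 255}, {"rot": [0, 0, 0.045], "xyz": [-0.0018, 0.0089, 0], "grip": 255}, {"rot": [0, 0, 0.07], "xyz": [-0.0029, 0.0133, 0], "grip": 255}]'

```text
clock: 22.93
tool_pos: [0.5534, 0.1381, 0.1282]
eef_rot: [0.471, 0.882, -0.01, -0.004]
contact_force: [-11.7, -11.5, -1.0]
opening: 0.146
finger_force: 71.7
```

```bash
python3 -c "
from h import *
bar();where(r.get_state())"
```

```text
r 0.1320 th 112.61 psi-th 11.14 z 0.1282 Mz_axis 0.409 F [-11.73 -11.47  -0.98] m [-2.486  2.441 -1.603] q7 -0.39 t 22.93
bar slope 0.213 off -0.0000 n10 nose r 0.0196 at 117.5 bardir 111.6
r 0.1321 th 112.15 psi-th 11.52 z 0.1282 Mz_axis 0.284 F [-10.49 -10.63  -0.86] m [-2.347  2.35  -1.529] q7 -0.39 t 22.98
```

>>> carry_out --plan '[{"rot": [0, 0, 0.025], "xyz": [-0.001, 0.0045, 0], "grip": 255}, {"rot": [0, 0, 0.055], "xyz": [-0.002, 0.0089, 0], "grip": 255}, {"rot": [0, 0, 0.085], "xyz": [-0.0032, 0.0133, 0], "grip": 255}]'

```text
clock: 23.23
tool_pos: [0.5659, 0.1427, 0.1279]
eef_rot: [0.508, 0.861, -0.011, -0.004]
contact_force: [-12.1, -12.4, -0.3]
opening: 0.145
finger_force: 72.1
```

```bash
python3 -c "
from h import *
bar();where(r.get_state())"
```

```text
r 0.1322 th 106.85 psi-th 12.04 z 0.1279 Mz_axis 0.471 F [-12.12 -12.39  -0.31] m [-2.522  2.575 -1.538] q7 -0.44 t 23.23
bar slope 0.222 off -0.0003 n10 nose r 0.0195 at 110.4 bardir 106.2
r 0.1325 th 106.38 psi-th 12.39 z 0.1280 Mz_axis 0.382 F [-12.21 -10.67  -0.09] m [-2.347  2.521 -1.569] q7 -0.44 t 23.28
```

>>> carry_out --plan '[{"rot": [0, 0, 0.03], "xyz": [-0.001, 0.0045, 0], "grip": 255}, {"rot": [0, 0, 0.06], "xyz": [-0.0021, 0.0089, -0.0004], "grip": 255}]'

```text
clock: 23.45
tool_pos: [0.5742, 0.1456, 0.1282]
eef_rot: [0.534, 0.846, -0.011, -0.004]
contact_force: [-12.9, -11.2, -0.3]
opening: 0.143
finger_force: 72.4
```

```bash
python3 -c "
from h import *
where(r.get_state())"
```

```text
r 0.1328 th 103.06 psi-th 12.41 z 0.1282 Mz_axis 0.415 F [-12.92 -11.21  -0.32] m [-2.442  2.736 -1.593] q7 -0.48 t 23.45
```

>>> carry_out --plan '[{"rot": [0, 0, 0.03], "xyz": [-0.001, 0.0045, 0], "grip": 255}, {"rot": [0, 0, 0.06], "xyz": [-0.0021, 0.0089, 0], "grip": 255}]'

```text
clock: 23.62
tool_pos: [0.5829, 0.1479, 0.1281]
eef_rot: [0.559, 0.829, -0.011, -0.004]
contact_force: [-14.4, -10.3, -1.8]
opening: 0.141
finger_force: 73.1
```

```bash
python3 -c "
from h import *
bar();where(r.get_state())"
```

```text
r 0.1334 th 99.21 psi-th 12.83 z 0.1281 Mz_axis 0.544 F [-14.35 -10.28  -1.84] m [-2.219  2.914 -1.566] q7 -0.51 t 23.62
bar slope 0.225 off -0.0003 n11 nose r 0.0206 at 99.2 bardir 99.1
r 0.1339 th 98.77 psi-th 13.17 z 0.1282 Mz_axis 0.353 F [-13.65  -9.32  -1.2 ] m [-2.02   2.869 -1.643] q7 -0.51 t 23.67
```

Estimated collar turn is now well past 2 rad, yet the torque is only slightly up. I'll check the screw's descent, before against now, in one composite picture.

```bash
python3 -c "
from h import *
a0=cv2.imread('pics/scene0.png');b0=cv2.imread('pics/side0.png')
a=r.snapshot('scene')[:,:,::-1];b=r.snapshot('side')[:,:,::-1]
cv2.imwrite('pics/scene9.png',a);cv2.imwrite('pics/side9.png',b)
f=lambda x:cv2.resize(x,(400,300),interpolation=cv2.INTER_CUBIC)
A=lambda x:f(x[165:225,280:360]);B=lambda x:f(x[165:225,270:350])
cv2.imwrite('pics/cmp.png',np.vstack([np.hstack([A(a0),A(a)]),np.hstack([B(b0),B(b)])]))
for n in('scene','side'): print(n,[(z,proj(cam(n),[[*AX,z]])[0].round(1).tolist()) for z in(.147,.155,.165,.175,.182)])
"
```

```text
scene [(0.147, [316.6, 183.3]), (0.155, [316.6, 181.8]), (0.165, [316.6, 179.9]), (0.175, [316.6, 178.0]), (0.182, [316.6, 176.7])]
side [(0.147, [307.0, 181.7]), (0.155, [306.9, 179.5]), (0.165, [306.7, 176.7]), (0.175, [306.5, 173.9]), (0.182, [306.3, 171.9])]
```

View pics/cmp.png

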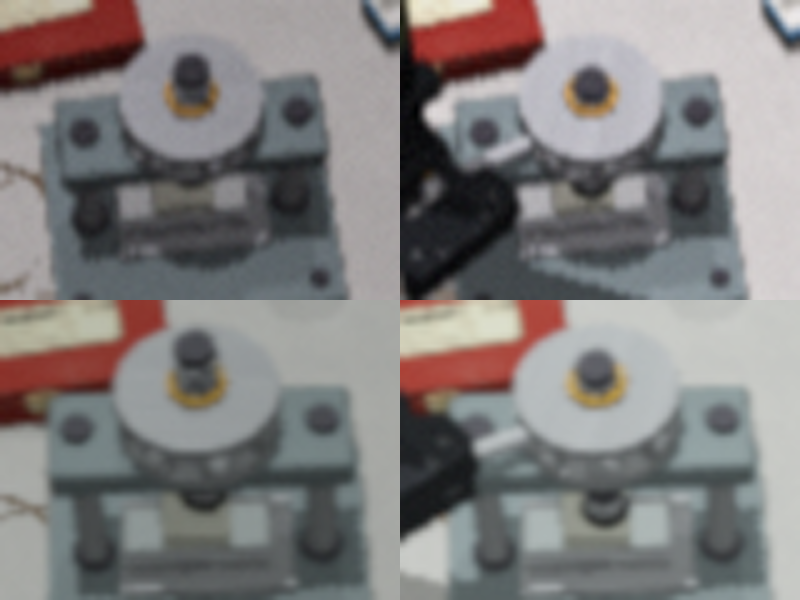

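The composite shows the screw top has dropped about 4 px in the side view and 2.8 px in the scene view, roughly 14.5 mm or 1.8 rad. First touch at up to 2.2 rad is therefore plausible and still ahead. I'll continue in small monitored steps.

>>> carry_out --plan '[{"rot": [0, 0, 0.03], "xyz": [-0.0015, 0.0045, 0], "grip": 255}, {"rot": [0, 0, 0.065], "xyz": [-0.003, 0.0089, 0], "grip": 255}]'

```text
clock: 23.93
tool_pos: [0.5916, 0.1499, 0.1281]
eef_rot: [0.585, 0.811, -0.011, -0.004]
contact_force: [-14.7, -9.1, -1.4]
opening: 0.145
finger_force: 73.4
```

```bash
python3 -c "
from h import *
where(r.get_state())"
```

```text
r 0.1343 th 95.38 psi-th 13.00 z 0.1281 Mz_axis 0.432 F [-14.68  -9.08  -1.43] m [-1.847  3.086 -1.645] q7 -0.55 t 23.93
```

>>> carry_out --plan '[{"rot": [0, 0, 0.035], "xyz": [-0.0015, 0.0045, 0], "grip": 255}, {"rot": [0, 0, 0.07], "xyz": [-0.003, 0.0089, 0], "grip": 255}]'

```text
clock: 24.1
tool_pos: [0.601, 0.1504, 0.128]
eef_rot: [0.613, 0.79, -0.011, -0.004]
contact_force: [-16.3, -7.3, -1.0]
opening: 0.143
finger_force: 73.1
```

```bash
python3 -c "
from h import *
bar();where(r.get_state())"
```

```text
r 0.1342 th 91.38 psi-th 12.98 z 0.1280 Mz_axis 0.600 F [-16.25  -7.34  -0.98] m [-1.775  3.179 -1.605] q7 -0.59 t 24.1
bar slope 0.244 off -0.0012 n13 nose r 0.0209 at 98.2 bardir 90.4
r 0.1344 th 90.93 psi-th 13.30 z 0.1281 Mz_axis 0.281 F [-14.55  -7.81  -1.05] m [-1.652  3.106 -1.692] q7 -0.59 t 24.15
```

>>> carry_out --plan '[{"rot": [0, 0, 0.03], "xyz": [-0.0014, 0.0045, 0], "grip": 255}, {"rot": [0, 0, 0.06], "xyz": [-0.0028, 0.0089, 0], "grip": 255}]'

```text
clock: 24.32
tool_pos: [0.6099, 0.1509, 0.128]
eef_rot: [0.636, 0.771, -0.011, -0.005]
contact_force: [-16.4, -7.3, -1.0]
opening: 0.147
finger_force: 73.6
```

```bash
python3 -c "
from h import *
where(r.get_state())"
```

```text
r 0.1348 th 87.58 psi-th 13.41 z 0.1280 Mz_axis 0.499 F [-16.38  -7.33  -0.97] m [-1.527  3.278 -1.666] q7 -0.62 t 24.32
```

>>> carry_out --plan '[{"rot": [0, 0, 0.03], "xyz": [-0.0014, 0.0045, 0], "grip": 255}, {"rot": [0, 0, 0.06], "xyz": [-0.0028, 0.0089, 0], "grip": 255}]'

```text
clock: 24.48
tool_pos: [0.6189, 0.1504, 0.1279]
eef_rot: [0.659, 0.752, -0.011, -0.005]
contact_force: [-15.1, -2.1, -1.2]
opening: 0.152
finger_force: 70.3
```

```bash
python3 -c "
from h import *
bar();where(r.get_state())"
```

```text
r 0.1350 th 83.73 psi-th 13.83 z 0.1279 Mz_axis 0.548 F [-15.09  -2.14  -1.18] m [-0.55   3.003 -1.446] q7 -0.65 t 24.48
bar slope 0.244 off -0.0009 n13 nose r 0.0216 at 85.2 bardir 83.6
r 0.1357 th 83.07 psi-th 14.40 z 0.1282 Mz_axis 0.267 F [-13.56  -5.3   -0.28] m [-0.971  2.902 -1.474] q7 -0.65 t 24.53
```

>>> carry_out --plan '[{"rot": [0, 0, 0.035], "xyz": [-0.0015, 0.0045, 0], "grip": 255}, {"rot": [0, 0, 0.07], "xyz": [-0.003, 0.0089, 0], "grip": 255}]'

```text
clock: 24.7
tool_pos: [0.6289, 0.1506, 0.1284]
eef_rot: [0.684, 0.729, -0.009, -0.005]
contact_force: [-15.7, -4.0, -1.1]
opening: 0.152
finger_force: 71.4
```

```bash
python3 -c "
from h import *
where(r.get_state())"
```

```text
r 0.1367 th 79.61 psi-th 14.02 z 0.1284 Mz_axis 0.518 F [-15.69  -4.01  -1.15] m [-0.833  3.186 -1.492] q7 -0.69 t 24.7
```

>>> carry_out --plan '[{"rot": [0, 0, 0.035], "xyz": [-0.0015, 0.0045, 0], "grip": 255}, {"rot": [0, 0, 0.07], "xyz": [-0.003, 0.0089, 0], "grip": 255}]'

```text
clock: 24.87
tool_pos: [0.6374, 0.1488, 0.1282]
eef_rot: [0.709, 0.705, -0.009, -0.005]
contact_force: [-16.2, -2.8, -0.5]
opening: 0.152
finger_force: 72.9
```

```bash
python3 -c "
from h import *
bar();where(r.get_state())"
```

```text
r 0.1367 th 75.94 psi-th 13.68 z 0.1282 Mz_axis 0.499 F [-16.21  -2.84  -0.54] m [-0.705  3.433 -1.557] q7 -0.74 t 24.87
bar slope 0.246 off -0.0001 n12 nose r 0.0235 at 76.7 bardir 75.5
r 0.1368 th 75.54 psi-th 13.94 z 0.1282 Mz_axis 0.411 F [-15.94  -2.42  -1.11] m [-0.482  3.428 -1.619] q7 -0.74 t 24.92
```

>>> carry_out --plan '[{"rot": [0, 0, 0.035], "xyz": [-0.0015, 0.0045, 0], "grip": 255}]'

```text
clock: 25.0
tool_pos: [0.6413, 0.1482, 0.1281]
eef_rot: [0.721, 0.693, -0.009, -0.006]
contact_force: [-16.6, -2.2, -0.5]
opening: 0.151
finger_force: 72.9
```

```bash
python3 -c "
from h import *
where(r.get_state())"
```

```text
r 0.1371 th 74.32 psi-th 13.41 z 0.1281 Mz_axis 0.503 F [-16.58  -2.19  -0.51] m [-0.484  3.481 -1.605] q7 -0.75 t 25.0
```

Free torque reads a steady 0.50. Continuing; the target is about 0.78 on this scale.

>>> carry_out --plan '[{"rot": [0, 0, 0.035], "xyz": [-0.002, 0.0045, 0], "grip": 255}, {"rot": [0, 0, 0.07], "xyz": [-0.004, 0.0089, 0], "grip": 255}]'

```text
clock: 25.17
tool_pos: [0.6503, 0.1454, 0.1283]
eef_rot: [0.745, 0.667, -0.008, -0.006]
contact_force: [-17.7, 0.3, -1.1]
opening: 0.149
finger_force: 73.8
```

```bash
python3 -c "
from h import *
where(r.get_state())"
```

```text
r 0.1372 th 70.36 psi-th 13.31 z 0.1283 Mz_axis 0.637 F [-17.75   0.28  -1.07] m [ 0.073  3.502 -1.668] q7 -0.79 t 25.17
```

>>> carry_out --plan '[{"rot": [0, 0, 0.035], "xyz": [-0.002, 0.0045, 0], "grip": 255}, {"rot": [0, 0, 0.07], "xyz": [-0.004, 0.0089, 0], "grip": 255}]'

```text
clock: 25.33
tool_pos: [0.6588, 0.142, 0.1285]
eef_rot: [0.768, 0.641, -0.008, -0.007]
contact_force: [-16.9, 2.9, -1.2]
opening: 0.152
finger_force: 74.6
```

```bash
python3 -c "
from h import *
bar()"
```

```text
r 0.1371 th 66.53 psi-th 13.17 z 0.1285 Mz_axis 0.601 F [-16.88   2.93  -1.23] m [ 0.428  3.513 -1.682] q7 -0.83 t 25.33
bar slope 0.246 off 0.0000 n12 nose r 0.0239 at 69.4 bardir 65.6
```

>>> carry_out --plan '[{"rot": [0, 0, 0.035], "xyz": [-0.0015, 0.0045, 0], "grip": 255}]'

```text
clock: 25.47
tool_pos: [0.6622, 0.1404, 0.1283]
eef_rot: [0.778, 0.628, -0.008, -0.007]
contact_force: [-17.9, 2.2, -1.1]
opening: 0.157
finger_force: 74.8
```

```bash
python3 -c "
from h import *
where(r.get_state())"
```

```text
r 0.1371 th 64.95 psi-th 12.84 z 0.1283 Mz_axis 0.648 F [-17.89   2.17  -1.1 ] m [ 0.427  3.627 -1.699] q7 -0.85 t 25.47
```

It's stiffening: 0.60 to 0.65. A few more small steps.

>>> carry_out --plan '[{"rot": [0, 0, 0.03], "xyz": [-0.0018, 0.0045, 0], "grip": 255}, {"rot": [0, 0, 0.06], "xyz": [-0.0036, 0.0089, 0], "grip": 255}]'

```text
clock: 25.63
tool_pos: [0.6704, 0.136, 0.1284]
eef_rot: [0.797, 0.604, -0.008, -0.008]
contact_force: [-17.8, 4.6, -1.8]
opening: 0.154
finger_force: 77.1
```

```bash
python3 -c "
from h import *
where(r.get_state())"
```

```text
r 0.1369 th 61.08 psi-th 13.22 z 0.1284 Mz_axis 0.618 F [-17.84   4.58  -1.77] m [ 0.9    3.652 -1.822] q7 -0.89 t 25.63
```

>>> carry_out --plan '[{"rot": [0, 0, 0.03], "xyz": [-0.0018, 0.0045, 0], "grip": 255}]'

```text
clock: 25.72
tool_pos: [0.6742, 0.1338, 0.1284]
eef_rot: [0.806, 0.592, -0.007, -0.008]
contact_force: [-17.7, 5.3, -1.6]
opening: 0.158
finger_force: 77.9
```

```bash
python3 -c "
from h import *
bar()"
```

```text
r 0.1368 th 59.22 psi-th 13.37 z 0.1284 Mz_axis 0.680 F [-17.68   5.32  -1.56] m [ 1.099  3.729 -1.771] q7 -0.9 t 25.72
bar slope 0.249 off 0.0004 n11 nose r 0.0236 at 61.2 bardir 58.3
```

>>> carry_out --plan '[{"rot": [0, 0, 0.03], "xyz": [-0.0018, 0.0045, 0], "grip": 255}, {"rot": [0, 0, 0.06], "xyz": [-0.0036, 0.0089, 0], "grip": 255}]'

```text
clock: 25.93
tool_pos: [0.6812, 0.129, 0.1284]
eef_rot: [0.823, 0.568, -0.008, -0.009]
contact_force: [-17.8, 6.6, -1.5]
opening: 0.156
finger_force: 80.2
```

```bash
python3 -c "
from h import *
where(r.get_state())"
```

```text
r 0.1366 th 55.68 psi-th 13.52 z 0.1284 Mz_axis 0.627 F [-17.81   6.64  -1.51] m [ 1.363  3.875 -1.893] q7 -0.94 t 25.93
```

>>> carry_out --plan '[{"rot": [0, 0, 0.03], "xyz": [-0.0018, 0.0045, 0], "grip": 255}]'

```text
clock: 26.02
tool_pos: [0.6848, 0.1263, 0.1284]
eef_rot: [0.832, 0.555, -0.007, -0.009]
contact_force: [-18.7, 7.1, -1.0]
opening: 0.157
finger_force: 81.0
```

```bash
python3 -c "
from h import *
bar()"
```

```text
r 0.1365 th 53.79 psi-th 13.68 z 0.1284 Mz_axis 0.713 F [-18.66   7.11  -1.02] m [ 1.627  3.832 -1.915] q7 -0.95 t 26.02
bar slope 0.250 off 0.0008 n9 nose r 0.0233 at 53.5 bardir 53.1
```

>>> carry_out --plan '[{"rot": [0, 0, 0.03], "xyz": [-0.0018, 0.0045, 0], "grip": 255}, {"rot": [0, 0, 0.06], "xyz": [-0.0036, 0.0089, 0], "grip": 255}]'

```text
clock: 26.23
tool_pos: [0.6914, 0.1209, 0.1284]
eef_rot: [0.848, 0.53, -0.007, -0.01]
contact_force: [-17.7, 8.7, -0.6]
opening: 0.162
finger_force: 83.1
```

```bash
python3 -c "
from h import *
where(r.get_state())"
```

```text
r 0.1363 th 50.21 psi-th 13.86 z 0.1284 Mz_axis 0.577 F [-17.7    8.69  -0.56] m [ 1.851  3.912 -2.034] q7 -0.99 t 26.23
```

>>> carry_out --plan '[{"rot": [0, 0, 0.03], "xyz": [-0.0018, 0.0045, 0], "grip": 255}]'

```text
clock: 26.32
tool_pos: [0.6948, 0.118, 0.1284]
eef_rot: [0.856, 0.518, -0.007, -0.01]
contact_force: [-18.7, 9.5, -1.7]
opening: 0.161
finger_force: 84.0
```

```bash
python3 -c "
from h import *
bar()"
```

```text
r 0.1362 th 48.34 psi-th 14.01 z 0.1284 Mz_axis 0.715 F [-18.73   9.47  -1.74] m [ 2.015  3.945 -2.048] q7 -1.0 t 26.32
bar slope 0.235 off 0.0017 n6 nose r 0.0239 at 40.5 bardir 48.9
```

>>> carry_out --plan '[{"rot": [0, 0, 0.03], "xyz": [-0.0018, 0.0045, 0], "grip": 255}]'

```text
clock: 26.45
tool_pos: [0.6975, 0.1154, 0.1284]
eef_rot: [0.863, 0.505, -0.007, -0.01]
contact_force: [-19.5, 11.5, -0.5]
opening: 0.16
finger_force: 84.4
```

```bash
python3 -c "
from h import *
where(r.get_state())"
```

```text
r 0.1362 th 46.74 psi-th 13.98 z 0.1284 Mz_axis 0.964 F [-19.48  11.5   -0.53] m [ 2.169  4.024 -2.041] q7 -1.02 t 26.45
```

>>> carry_out --plan '[{"rot": [0, 0, 0.03], "xyz": [-0.0018, 0.0045, 0], "grip": 255}]'

```text
clock: 26.53
tool_pos: [0.7007, 0.1119, 0.1284]
eef_rot: [0.871, 0.492, -0.007, -0.011]
contact_force: [-19.1, 11.4, -1.2]
opening: 0.162
finger_force: 86.4
```

```bash
python3 -c "
from h import *
where(r.get_state())"
```

```text
r 0.1359 th 44.76 psi-th 14.19 z 0.1284 Mz_axis 0.769 F [-19.1   11.43  -1.2 ] m [ 2.329  3.994 -2.162] q7 -1.04 t 26.53
```

>>> carry_out --plan '[{"rot": [0, 0, 0], "xyz": [0, 0, 0], "grip": 255}]'

```text
clock: 26.62
tool_pos: [0.7027, 0.1106, 0.1288]
eef_rot: [0.871, 0.492, -0.006, -0.009]
contact_force: [-15.5, 9.7, 0.1]
opening: 0.171
finger_force: 78.6
```

```bash
python3 -c "
from h import *
where(r.get_state())"
```

```text
r 0.1365 th 43.78 psi-th 15.12 z 0.1288 Mz_axis 0.576 F [-15.53   9.7    0.06] m [ 2.082  3.334 -1.847] q7 -1.04 t 26.62
```

Moving torque is about 0.8 on average (free was 0.50), so I stop here. I'll unload by moving back and untwisting in proportion.

>>> carry_out --plan '[{"rot": [0, 0, 0.04], "xyz": [0, -0.0015, 0], "grip": 255}, {"rot": [0, 0, 0.08], "xyz": [0.0003, -0.003, 0], "grip": 255}, {"rot": [0, 0, 0.12], "xyz": [0.0005, -0.0045, 0], "grip": 255}, {"rot": [0, 0, 0.16], "xyz": [0.0008, -0.006, 0], "grip": 255}, {"rot": [0, 0, 0.16], "xyz": [0.0008, -0.006, 0], "grip": 255}]'

```text
clock: 27.03
tool_pos: [0.7023, 0.1116, 0.1301]
eef_rot: [0.907, 0.421, -0.003, -0.005]
contact_force: [-7.2, 4.4, -1.5]
opening: 0.148
finger_force: 59.0
```

```bash
python3 -c "
from h import *
bar();go(.137,45,.1288)"
```

```text
r 0.1368 th 44.18 psi-th 5.64 z 0.1301 Mz_axis 0.285 F [-7.17  4.36 -1.51] m [ 1.052  1.415 -0.826] q7 -1.17 t 27.03
bar slope 0.249 off -0.0020 n9 nose r 0.0306 at 81.2 bardir 35.5
r 0.1369 th 44.08 psi-th 5.80 z 0.1302 Mz_axis 0.377 F [-6.96  5.43 -1.79] m [ 1.047  1.408 -0.82 ] q7 -1.17 t 27.08
([-0.01, 0.001, 0.085], [0.0003, -0.0022, 0.0014])
```

Half unloaded; I'll finish in the same proportion, then withdraw radially.

>>> carry_out --plan '[{"rot": [0, 0, 0.035], "xyz": [0, -0.0015, 0.0005], "grip": 255}, {"rot": [0, 0, 0.07], "xyz": [0.0002, -0.003, 0.001], "grip": 255}, {"rot": [0, 0, 0.1], "xyz": [0.0004, -0.004, 0.001], "grip": 255}, {"rot": [0, 0, 0.1], "xyz": [0.0004, -0.004, 0.001], "grip": 255}]'

```text
clock: 27.42
tool_pos: [0.7021, 0.1127, 0.1299]
eef_rot: [0.927, 0.376, -0.001, -0.003]
contact_force: [-3.5, 4.4, -2.1]
opening: 0.135
finger_force: 57.1
```

```bash
python3 -c "
from h import *
go(.19,45,.1288)"
```

```text
r 0.1375 th 44.59 psi-th -0.44 z 0.1299 Mz_axis 0.306 F [-3.46  4.36 -2.12] m [ 0.781  0.617 -0.455] q7 -1.26 t 27.42
([-0.005, -0.001, -0.015], [0.0525, -0.0018, 0.0011])
```

>>> carry_out --plan '[{"rot": [0, 0, 0.01], "xyz": [0.003, -0.0015, 0], "grip": 255}, {"rot": [0, 0, 0.01], "xyz": [0.009, -0.0015, 0], "grip": 255}, {"rot": [0, 0, 0.01], "xyz": [0.016, -0.0015, 0], "grip": 255}, {"rot": [0, 0, 0.01], "xyz": [0.025, -0.0015, 0], "grip": 255}, {"rot": [0, 0, 0.01], "xyz": [0.036, -0.0015, 0], "grip": 255}, {"rot": [0, 0, 0.01], "xyz": [0.05, -0.0015, 0], "grip": 255}, {"rot": [0, 0, 0.01], "xyz": [0.058, -0.0015, -0.02], "grip": 255}, {"rot": [0, 0, 0.01], "xyz": [0.058, -0.0015, -0.06], "grip": 255}]'

```text
clock: 28.08
tool_pos: [0.7435, 0.1504, 0.1853]
eef_rot: [0.928, 0.372, -0.004, -0.0]
contact_force: [0.5, -0.1, -1.9]
opening: 0.126
finger_force: 59.2
```

```bash
python3 -c "
from h import *
s=show();where(s);print(rowsto(s,[.55,-.28,.2],np.radians(43)))"
```

```text
28.08 [0.7435, 0.1504, 0.1853] [0.9283, 0.3717, -0.0038, -0.0002] [0.4791, -0.1005, -1.8793] [0.0119, -0.0227, 0.034] 0.1261 59.1903 [-0.1358, 0.9568, -0.3074, 1.1141, 0.2789, 1.1171, -1.2526]
r 0.1935 th 43.94 psi-th -0.30 z 0.1853 Mz_axis -0.044 F [ 0.48 -0.1  -1.88] m [ 0.012 -0.023  0.034] q7 -1.25 t 28.08
([-0.003, 0.007, 0.011], [-0.4372, 0.1779, -0.0122])
```

Withdrawn cleanly. I'll carry it high over the press to a clear spot on the right, near (0.55,-0.28).

>>> carry_out --plan '[{"rot": [0, 0, 0], "xyz": [0, 0, -0.03], "grip": 255}, {"rot": [0, 0, 0], "xyz": [0, 0, -0.065], "grip": 255}, {"rot": [0, 0, 0], "xyz": [-0.015, 0.006, -0.095], "grip": 255}, {"rot": [0, 0, 0], "xyz": [-0.045, 0.018, -0.1], "grip": 255}, {"rot": [0, 0, 0], "xyz": [-0.08, 0.032, -0.1], "grip": 255}, {"rot": [0, 0, 0], "xyz": [-0.115, 0.047, -0.1], "grip": 255}, {"rot": [0, 0, 0], "xyz": [-0.15, 0.061, -0.1], "grip": 255}, {"rot": [0, 0, 0], "xyz": [-0.185, 0.075, -0.1], "grip": 255}]'

```text
clock: 28.75
tool_pos: [0.6628, -0.0344, 0.2914]
eef_rot: [0.929, 0.371, 0.001, 0.002]
contact_force: [0.9, 0.5, -0.5]
opening: 0.123
finger_force: 59.2
```

>>> carry_out --plan '[{"rot": [0, 0, 0], "xyz": [-0.035, 0.014, 0], "grip": 255}, {"rot": [0, 0, 0], "xyz": [-0.07, 0.028, 0], "grip": 255}, {"rot": [0, 0, 0], "xyz": [-0.105, 0.043, 0], "grip": 255}, {"rot": [0, 0, 0], "xyz": [-0.14, 0.057, 0], "grip": 255}, {"rot": [0, 0, 0], "xyz": [-0.175, 0.071, 0.02], "grip": 255}, {"rot": [0, 0, 0], "xyz": [-0.21, 0.085, 0.045], "grip": 255}, {"rot": [0, 0, 0], "xyz": [-0.24, 0.098, 0.075], "grip": 255}, {"rot": [0, 0, 0], "xyz": [-0.252, 0.103, 0.1], "grip": 255}]'

```text
clock: 29.42
tool_pos: [0.5497, -0.2869, 0.1909]
eef_rot: [0.93, 0.368, 0.0, 0.004]
contact_force: [0.2, -0.9, -1.7]
opening: 0.128
finger_force: 59.2
```

```bash
python3 -c "
from h import *
s=show();where(s);print(rowsto(s,[.55,-.28,.0032],psi(s)))"
```

```text
29.42 [0.5497, -0.2869, 0.1909] [0.9297, 0.3683, 0.0003, 0.0037] [0.2117, -0.8555, -1.7043] [-0.0695, -0.0034, -0.0511] 0.1283 59.1907 [0.5895, 0.749, -0.334, 1.6309, 0.3204, 0.8106, -0.6995]
r 0.3079 th 259.80 psi-th 143.42 z 0.1909 Mz_axis 0.060 F [ 0.21 -0.86 -1.7 ] m [-0.069 -0.003 -0.051] q7 -0.7 t 29.42
([0.007, 0.002, 0.0], [0.0053, -0.0061, 0.1876])
```

Lower, settle, then check the height.

>>> carry_out --plan '[{"rot": [0, 0, 0], "xyz": [0, 0, 0.03], "grip": 255}, {"rot": [0, 0, 0], "xyz": [0, 0, 0.065], "grip": 255}, {"rot": [0, 0, 0], "xyz": [0, 0, 0.1], "grip": 255}, {"rot": [0, 0, 0], "xyz": [0, 0, 0.13], "grip": 255}, {"rot": [0, 0, 0], "xyz": [0, 0, 0.155], "grip": 255}, {"rot": [0, 0, 0], "xyz": [0, 0, 0.17], "grip": 255}, {"rot": [0, 0, 0], "xyz": [0, 0, 0.178], "grip": 255}, {"rot": [0, 0, 0], "xyz": [0, 0, 0.178], "grip": 255}]'

```text
clock: 30.08
tool_pos: [0.5504, -0.2805, 0.011]
eef_rot: [0.929, 0.371, -0.0, 0.0]
contact_force: [0.3, -0.2, -1.5]
opening: 0.128
finger_force: 59.2
```

>>> carry_out --plan '[{"rot": [0, 0, 0], "xyz": [0, 0, 0], "grip": 255}, {"rot": [0, 0, 0], "xyz": [0, 0, 0], "grip": 255}, {"rot": [0, 0, 0], "xyz": [0, 0, 0.003], "grip": 255}, {"rot": [0, 0, 0], "xyz": [0, 0, 0.006], "grip": 255}, {"rot": [0, 0, 0], "xyz": [0, 0, 0.006], "grip": 255}, {"rot": [0, 0, 0], "xyz": [0, 0, 0.006], "grip": 255}]'

```text
clock: 30.58
tool_pos: [0.5502, -0.2801, 0.0067]
eef_rot: [0.929, 0.37, 0.0, 0.0]
contact_force: [-0.2, 0.5, -1.1]
opening: 0.125
finger_force: 59.2
```

```bash
python3 -c "
from h import *
s=show();print(rowsto(s,[.55,-.28,.0032],psi(s)))"
```

```text
30.58 [0.5502, -0.2801, 0.0067] [0.9289, 0.3704, 0.0, 0.0001] [-0.2125, 0.4766, -1.0806] [-0.0718, -0.029, -0.0097] 0.1255 59.1904 [0.5193, 1.0117, -0.2223, 1.7115, 0.429, 0.4665, -0.7997]
([0.0, 0.0, 0.0], [-0.0001, -0.0002, 0.0035])
```

Lower the last 3.5 mm, release, and then rise.

>>> carry_out --plan '[{"rot": [0, 0, 0], "xyz": [0, 0, 0.0015], "grip": 255}, {"rot": [0, 0, 0], "xyz": [0, 0, 0.003], "grip": 255}, {"rot": [0, 0, 0], "xyz": [0, 0, 0.0035], "grip": 255}, {"rot": [0, 0, 0], "xyz": [0, 0, 0.0035], "grip": 255}, {"rot": [0, 0, 0], "xyz": [0, 0, 0.0035], "grip": 180}, {"rot": [0, 0, 0], "xyz": [0, 0, 0.0035], "grip": 120}, {"rot": [0, 0, 0], "xyz": [0, 0, 0.0035], "grip": 120}, {"rot": [0, 0, 0], "xyz": [0, 0, 0.0035], "grip": 120}]'

```text
clock: 31.25
tool_pos: [0.5503, -0.2801, 0.0032]
eef_rot: [0.929, 0.37, 0.0, 0.0]
contact_force: [0.4, 0.2, -0.8]
opening: 0.403
finger_force: 0.0
```

>>> carry_out --plan '[{"rot": [0, 0, 0], "xyz": [0, 0, 0], "grip": 60}, {"rot": [0, 0, 0], "xyz": [0, 0, 0], "grip": 60}, {"rot": [0, 0, 0], "xyz": [0, 0, 0], "grip": 60}, {"rot": [0, 0, 0], "xyz": [0, 0, -0.015], "grip": 60}, {"rot": [0, 0, 0], "xyz": [0, 0, -0.04], "grip": 60}, {"rot": [0, 0, 0], "xyz": [0, 0, -0.075], "grip": 60}, {"rot": [0, 0, 0], "xyz": [0, 0, -0.11], "grip": 60}, {"rot": [0, 0, 0], "xyz": [0, 0, -0.11], "grip": 60}]'

```text
clock: 31.92
tool_pos: [0.5545, -0.2815, 0.1206]
eef_rot: [0.929, 0.37, 0.005, 0.004]
contact_force: [0.4, 0.8, -0.6]
opening: 0.759
finger_force: 0.0
```

>>> carry_out --plan '[{"rot": [0, 0, 0], "xyz": [0, 0, 0], "grip": 60}, {"rot": [0, 0, 0], "xyz": [0, 0, 0], "grip": 60}, {"rot": [0, 0, 0], "xyz": [0, 0, 0], "grip": 60}]'

```text
clock: 32.17
tool_pos: [0.5491, -0.2798, 0.1122]
eef_rot: [0.929, 0.37, -0.001, -0.001]
contact_force: [-0.6, 0.7, 0.3]
opening: 0.768
finger_force: 0.0
```

```bash
python3 -c "
from h import *
s=show();c=cam('wrist',s);g=cv2.cvtColor(r.snapshot('wrist'),cv2.COLOR_RGB2GRAY);cv2.imwrite('pics/end.png',g)
n=np.array([.55,-.28,.012]);d=np.array([np.cos(psi(s)),np.sin(psi(s)),0])
for k in(-.02,0,.02,.04,.045,.055,.06):
    u,v=proj(c,[n+d*k])[0];print(k,round(u),round(v),g[int(v),int(u)-30:int(u)+31:4].tolist() if 0<v<400 else '')
"
```

```text
32.17 [0.5491, -0.2798, 0.1122] [0.9289, 0.3704, -0.0009, -0.0007] [-0.6076, 0.7139, 0.3376] [-0.0477, 0.0108, 0.0073] 0.7685 0.0 [0.5612, 0.8531, -0.2978, 1.6887, 0.3701, 0.6581, -0.7482]
-0.02 324 221 [116, 115, 111, 106, 105, 105, 50, 46, 53, 107, 107, 104, 106, 103, 106, 103]
0 324 199 [104, 108, 106, 107, 105, 107, 56, 56, 55, 107, 105, 105, 104, 104, 106, 107]
0.02 324 176 [155, 154, 182, 182, 177, 116, 62, 60, 59, 124, 120, 120, 117, 116, 123, 180]
0.04 324 152 [180, 179, 179, 180, 179, 89, 87, 84, 85, 189, 186, 185, 184, 184, 179, 184]
0.045 324 146 [180, 182, 180, 181, 175, 88, 85, 87, 82, 187, 184, 186, 186, 184, 184, 185]
0.055 324 133 [182, 177, 180, 180, 181, 177, 178, 178, 178, 181, 181, 182, 188, 187, 184, 184]
0.06 324 127 [183, 178, 178, 182, 180, 178, 180, 181, 182, 179, 182, 184, 184, 184, 183, 186]
```

The bar is released and lying straight on the desk where planned, and the gripper is clear. I'll hand it in.

```bash
python3 -c "
from plant import r
print(r.finish_job())"
```

```text
the job is handed in; nothing more can be done
None
```

I handed the job in at about 32 s with no pass/fail result returned: the collar was turned with the bar until the moving torque had risen from about 0.50 to about 0.8 N m on my sensor readings (noisy by roughly 0.1 N m). The force on the stone could only be inferred from that. The bar slipped out of its first hole and was put back in, and it now lies on the desk about 0.3 m from the press.

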